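Set up a stub arbor in its taper holder

ROBOT

A 7-joint arm with a two-finger parallel gripper is mounted at the origin on the work surface. World frame = base frame: x ahead of the robot, y to its left, z up, the work surface at z = 0. Lengths are in m, angles in degrees, forces in N, time in s.
With the tool pointing down it reaches from about 0.4 to 0.875 m from the base axis. Payload 6.5 kg.
Tool frame: the origin (TCP) lies on the mounting face of the last link; the fingertips stand 173 mm ahead of it and the grasp point (between the pads) lies 155 mm ahead of it; y points along the fingers, z is the direction in which the jaws open and shut, and the axes are right-handed (so a half turn about y gives the same grasp; the last joint's range is limited). The gripper opens to 85 mm and grips with 20 to 120 N. Pads are 22 mm wide; open, the fingers measure 114 mm over their backs; the gripper's body (76 mm by 85 mm) begins 54 mm behind the grasp point. The pads swing forward as they close: fully open they stand 13 mm farther back than shut.
Start: joints at [67.598, 30.733, -0.252, 88.115, 0.149, 61.152, -4.079], TCP at [0.207, -0.616, 0.405] pointing down, gripper open.
Joint ranges: [-154.64, 154.64], [-21.42, 123.67], [-72.66, 72.17], [13.99, 137.28], [-74.86, 254.86], [10.95, 109.41], [-158.01, 158.01]. Speed limits (degrees/s): [136.94, 136.94, 180, 180, 180, 180, 180].

INTERFACE

Orientations are given as [roll, pitch, yaw] about the fixed x, y, z axes, in that order (R = Rz(yaw) Ry(pitch) Rx(roll)).
In Python, from rig import bot gives the robot as it stands.
- The arm moves only by the tool arm_command, never from a script. Its argument "rows" is one flat list of numbers, 7 for each row, row after row: the shift along the tool's x, y, z in m, then the turn, a rotation vector about the tool's x, y, z in degrees, then the opening in per cent of the stroke, from 0 (shut) to 100 (fully open). A call has exactly 8 rows; each row shifts and turns the commanded pose from where the row before left it, along the tool's axes as they then stand; what a row does not reach is not made up. A row lasts 1/10 s, in which the tool goes at most 50 mm and 8.59 degrees, less where a joint would pass 70% of its speed; a pose out of reach is approached as far as the arm can. A call is refused whole if a number of a shift passes 0.05 or a number of a turn 8.59, either way. A call with a gripper value outside its range is refused whole. The fingers move at their own pace and stop on an object; "newtons" is the grip in N (left out, the last holds). Time passes only in rows, so rows that do not move let the fingers close, or fill a call up. It gives the time, the measured TCP pose, the force and the opening at its end, in the units of the state.
- bot.state(): the state, without advancing time (a new reading comes with each control period).
- bot.camera(name): name is "scene" or "top"; returns a dict with "img" (480x640x3 uint8, blue, green, red), "mtx" (3x3 intrinsics, pixels), "R" (3x3) and "t" (3): a world point X has camera coordinates R X + t. Camera axes: x right, y down, z forward; pixel columns grow to the right and rows downward; lengths in m; the calibration is good to about 2 mm. A picture is of the moment at which its call begins. There is no depth.
- bot.job_done(): hands the job in, once; it reports no verdict.
The state is a dict: "time_s": time; "q": joint angles; "qd": joint speeds; "tau": joint torques, N m; "tool_pos": TCP position; "eef_rot": TCP orientation; "force": force on the tool from outside, world axes, zero at the start; "moment": the same for the moment, N m; "finger_gap": finger opening in m.
Only numpy, scipy, OpenCV 4.12 (cv2) and the standard library are available. Lean on these libraries where they do the work, as an engineer would, in place of code of your own. Each camera call takes 0.05 s, during which the arm holds its last target.

TASK

Pull the orange dust plug out of the taper holder and put it in the blue case, stand the steel arbor in the holder with its taper down, let go of it, and tap it down on top with the steel tapping bar, not with the hand, until it has locked fully home with its flange down on the grey block. Then thread every spacer ring lying on the bench over the arbor's post so that they lie flat in one stack, and stand the tapping bar back upright on its round rubber mat. Swing the case's flap shut over the plug and press it until its tab drops behind the front rim; leave the other things on the bench alone.

Things in the scene. Friction and masses are not known exactly. Their poses are not given: they have to be found in the camera images.
- sleeve (a joint): How far the brass taper sleeve in the holder has been driven down, m: 0 = its top stands 10 mm proud of the block's top, 0.010 = flush, fully home. It slides only under a push of more than about 12 N (plus about 300 N per m/s of speed) and stays where it is left. Outside 40 mm at its top; its bore tapers from 28 mm at the top to 22 mm, 60 mm deep.
- socket (a point): Point on the upright axis of the taper socket, level with the top face of the holder: a grey block 110 x 110 x 80 mm high, fixed to the bench. x and y run along its sides; a steel foot 12 mm high sticks out 20 mm at each end of x.
- plug_head (a point): Orange plastic dust plug that starts in the sleeve: a round head 32 mm across and 20 mm high sitting on the sleeve's top, and a 21 mm stem 30 mm long below it. The point is the centre of the head; z points from the stem to the head. It lifts straight out.
- case_in (a point): Centre of the inner floor of the open blue case, which is fixed to the bench: 130 (x) x 170 (y) x 65 mm high outside, walls and floor 4 mm thick. x points from its front wall to the hinged side, z up.
- flap_hinge (a point): Middle of the hinge line of the case's see-through flap, on the top edge of the case's +x side; the hinge runs along the case's y. The flap is 130 x 170 mm, 4 mm thick, 0.12 kg.
- flap_edge (a point): Middle of the flap's free edge, 130 mm from the hinge, on its outer face (on top when shut), marked by a red strip. A red springy tab 60 mm wide hangs under it.
- flap (a joint): Flap angle, rad: 0 = shut, 1.57 = upright, more = leaning back away from the robot, where it starts. Pushed forward past upright, to below about 1.0, it sinks slowly by itself until the tab rests on the bead inside the front wall (ajar, about 0.08); pressing the free edge down with a few newtons then makes the tab drop behind the bead (below 0.02).
- rack: Fixed wooden rack 90 x 90 x 75 mm high, origin at the centre of its underside, with an upright hole in which the arbor stands loosely, its flange on the rack's top; the arbor lifts straight out.
- arbor_post (a point): Steel stub arbor, 0.4 kg. From below: taper shank 60 mm long, 22 growing to 28 mm; dark flange 52 mm across, 10 mm thick; post 16 mm across, 45 mm long, its last 5 mm tapering to 10 mm. The point is half-way up the post, 32.5 mm above the flange's underside; z up along the post. In the undriven sleeve the flange rests on the sleeve's top; driven home it lies on the block.
- bar_mid (a point): Tapping bar standing upright on its mat: a steel cylinder 32 mm across with dark bands and a white nylon foot 36 mm across, 97 mm long in all, 0.4 kg. The point is its centre, 48.5 mm above the foot's face; z points from the foot up.
- mat_top (a point): Centre of the top of the black rubber mat (70 mm across, 3 mm thick, fixed) on which the tapping bar stands.
- ring0_mid (a point): Spacer ring (steel), 44 mm outside, 21 mm bore, 10 mm thick, 90 g, lying flat on the bench. The point is its centre, z along its bore. Two to four of the four rings are there; an absent one has no pose.
- ring1_mid (a point): Spacer ring (brass), 44 mm outside, 21 mm bore, 10 mm thick, 90 g, lying flat on the bench. The point is its centre, z along its bore. Two to four of the four rings are there; an absent one has no pose.
- ring2_mid (a point): Spacer ring (copper-coloured), 44 mm outside, 21 mm bore, 10 mm thick, 90 g, lying flat on the bench. The point is its centre, z along its bore. Two to four of the four rings are there; an absent one has no pose.
- ring3_mid (a point): Spacer ring (aluminium), 44 mm outside, 21 mm bore, 10 mm thick, 90 g, lying flat on the bench. The point is its centre, z along its bore. Two to four of the four rings are there; an absent one has no pose.
- oil: Bystander: yellow oil bottle, 48 mm across, 130 mm high. Origin at the underside. Not part of the job.
- spray: Bystander: green spray can, 60 mm across, 170 mm high. Origin at the underside. Not part of the job.
- jar: Bystander: amber glass jar with a white cap, 64 mm across, 90 mm high. Origin at the underside. Not part of the job.
- screwdriver: Bystander: red-handled screwdriver lying on the bench; origin under its middle. Origin at the underside. Not part of the job.
- file: Bystander: blue-handled file lying on the bench; origin under its middle. Origin at the underside. Not part of the job.
- block: Bystander: aluminium block 60 x 40 x 30 mm. Origin at the underside. Not part of the job.
Mind the look-alikes: they are no part of the job. Leave any green look-alike of the part that bears sleeve alone. There is more than one size of the part that bears mat_top; the job needs the middle-sized.

How it is judged:
By the outcome, as a careful person would: the job done as asked, in the order asked, and still so for the second after the job is handed in, with the robot touching nothing.
Of ring0, ring1, ring2, ring3 only 2 to 4 are there at a start; the rules pass over those that are not, and their reading is None.
At some moment in a run one of ring0, ring1, ring2, ring3 may be knocked a few centimetres aside while the robot is not near it.
It also fails if it takes over 210 s, if anything falls off the work surface, if the arm or the gripper's body presses on something with over 40 N, if the wrist force passes 120 N, or if a joint passes its speed limit or range.

## Working session

There is one attempt and no reset: what is moved stays moved. The work goes in short steps, Python scripts to look and compute and a tool call to move; the robot and the scene stay as the last step left them, time stands still between calls to the robot, and variables do not carry over. Pictures are saved under pics/ and viewed, and the job is handed in when it is done.

Besides the shell and the picture viewer there is one more tool, called after "Emit:" in YAML: its name, and indented under it one key for each argument. arm_command: Moves the arm, as the interface text tells. Its arguments: {"type":"object","properties":{"rows":{"type":"array","items":{"type":"number"}},"newtons":{"type":"number"}},"required":["rows"]}

```bash
ls; mkdir -p pics
python3 - <<'E'
from rig import bot
import cv2,numpy as np
print(bot.state())
for n in("scene","top"):
    c=bot.camera(n); cv2.imwrite(f"pics/{n}0.png",c["img"]); print(n,c["mtx"].tolist(),c["R"].tolist(),c["t"].tolist())
E
```

```text
pics
{'time_s': 0.0, 'q': array([67.59789999, 30.77962692, -0.25390115, 88.17104778,  0.14883328,
       61.15207104, -4.07999754]), 'qd': array([ 0.05185458, -0.03023855,  0.06242261,  0.01229226, -0.08104358,
       -0.05072225, -0.05532468]), 'tau': array([-3.31809315e-04, -5.83410501e+01,  1.04852110e+00, -2.59097725e+01,
        1.22457754e-02,  9.59472789e-03, -2.52092764e-05]), 'tool_pos': array([ 0.20731593, -0.61570208,  0.40378642]), 'eef_rot': array([-9.01021357e+01, -7.59067361e-03, -1.61387710e+02]), 'force': array([-0.91104999,  0.32902151,  0.29711097]), 'moment': array([ 0.03135047, -0.00578054,  0.02271975]), 'finger_gap': 0.08525283645588681}
scene [[542.4720986113596, 0.0, 317.2086302751501], [0.0, 542.4720986113596, 247.3462365099256], [0.0, 0.0, 1.0]] [[-0.2535921313062138, 0.9672677826201638, -0.009168840965147255], [0.7882635613122699, 0.20114953269391997, -0.5815319624958848], [-0.5606528238106624, -0.1546993930243094, -0.8134718857778928]] [0.20654138354513796, -0.33739387416558186, 1.6224808936696495]
top [[553.7576905587599, 0.0, 323.9980908996926], [0.0, 553.7576905587599, 238.07381125792034], [0.0, 0.0, 1.0]] [[-0.01293301341309674, -0.9997237170596298, 0.019627193190417603], [-0.9942770534498014, 0.010775851339141364, -0.10628744992282856], [0.10604658479761485, -0.020889484828354205, -0.9941417158918382]] [-0.08104789954289585, 0.47774763291494005, 1.283854869508992]
```

View pics/scene0.png

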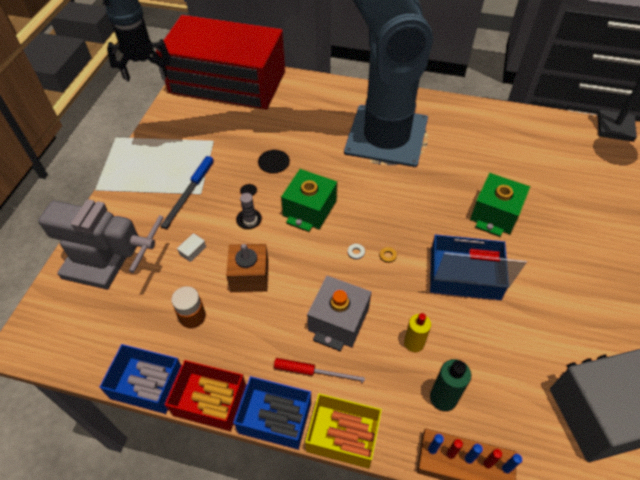

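View pics/top0.png

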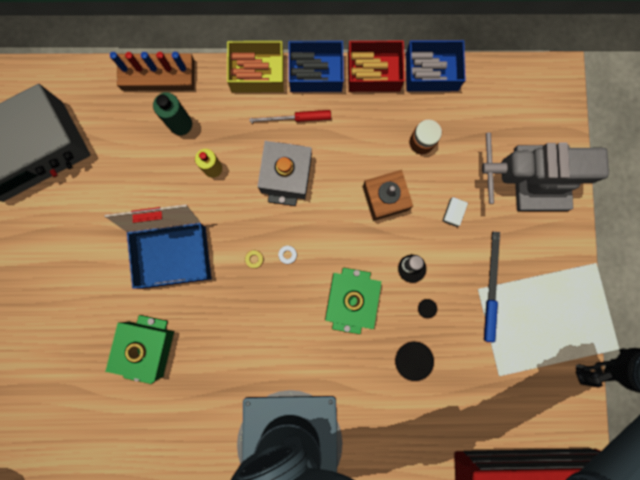

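```bash
cat > h.py <<'E'
from rig import bot
import cv2,numpy as np
from scipy.spatial.transform import Rotation as Ro
def cam(n): return bot.camera(n)
def C(c): return -np.array(c["R"]).T@np.array(c["t"])
def onz(c,u,v,z):
    d=np.array(c["R"]).T@np.linalg.inv(c["mtx"])@np.array([u,v,1.]); o=C(c); return o+d*(z-o[2])/d[2]
def proj(c,X):
    X=np.atleast_2d(X); p=(np.array(c["R"])@X.T).T+np.array(c["t"]); q=(np.array(c["mtx"])@p.T).T; return q[:,:2]/q[:,2:]
def tri(cs,uvs):
    A=[];b=[]
    for c,(u,v) in zip(cs,uvs):
        d=np.array(c["R"]).T@np.linalg.inv(c["mtx"])@np.array([u,v,1.]); d/=np.linalg.norm(d)
        P=np.eye(3)-np.outer(d,d); A.append(P); b.append(P@C(c))
    return np.linalg.lstsq(np.vstack(A),np.hstack(b),rcond=None)[0]
def crop(c,u,v,w,h,s,fn,pts=None,draw=None):
    im=c["img"].copy(); x0=int(u-w/2);y0=int(v-h/2); x0=max(0,x0);y0=max(0,y0)
    k=cv2.resize(im[y0:y0+h,x0:x0+w],None,fx=s,fy=s,interpolation=cv2.INTER_CUBIC)
    if pts is not None:
        for p in pts:
            q=((np.array(p)-[x0,y0]+.5)*s-.5).astype(int); cv2.circle(k,tuple(int(a) for a in q),1,(255,0,255),-1)
    # grid ticks
    for g in range(0,w,10): cv2.putText(k,str(x0+g),(g*s,8),0,.3,(255,255,255),1); cv2.line(k,(g*s,10),(g*s,14),(255,255,255),1)
    for g in range(0,h,10): cv2.putText(k,str(y0+g),(0,g*s+3),0,.3,(255,255,255),1)
    cv2.imwrite("pics/"+fn,k); return k
def circ(x,y,z,r,n=48):
    a=np.linspace(0,2*np.pi,n,endpoint=False); return np.c_[x+r*np.cos(a),y+r*np.sin(a),0*a+z]
E
python3 - <<'E'
from h import *
t=cam("top");s=cam("scene"); print(C(t),C(s))
crop(t,280,210,130,100,6,"t_a.png"); crop(t,410,230,130,100,6,"t_b.png"); crop(t,165,245,130,100,6,"t_c.png"); crop(s,340,290,130,100,6,"s_a.png"); crop(s,250,240,130,100,6,"s_b.png");crop(s,475,260,130,100,6,"s_c.png")
E
```

```text
[ 0.33781689 -0.05935458  1.328703  ] [1.22798106 0.1190826  1.12553102]
```

View pics/t_a.png

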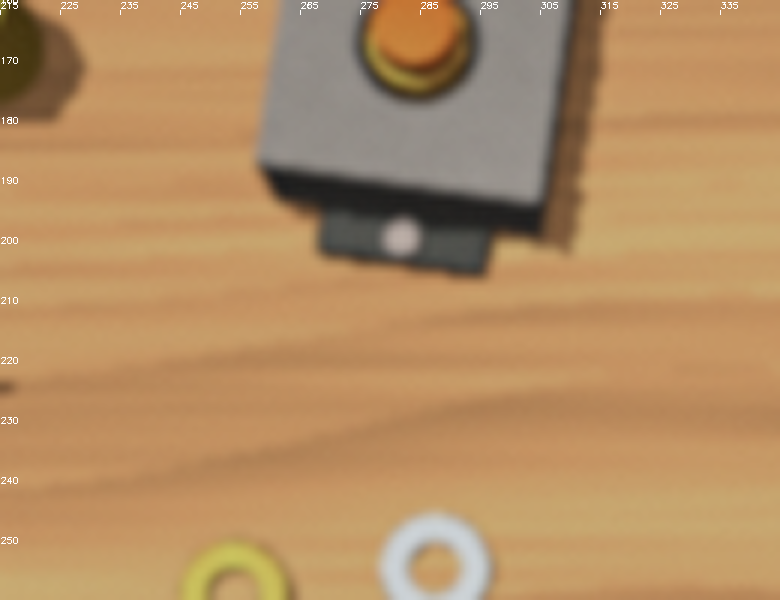

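View pics/t_b.png

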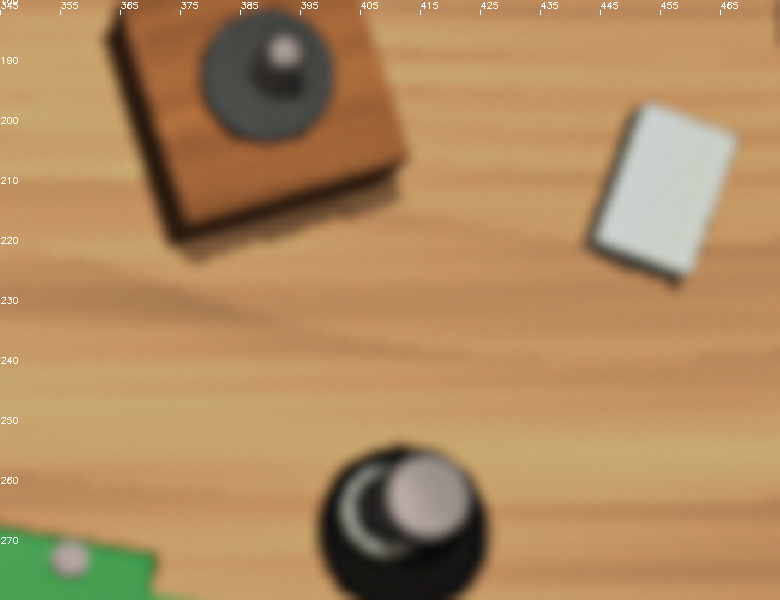

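View pics/t_c.png

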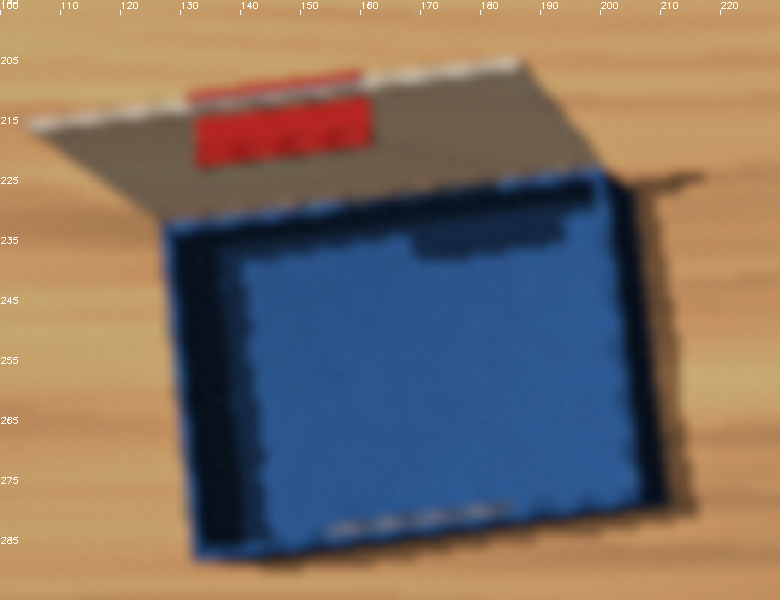

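View pics/s_a.png

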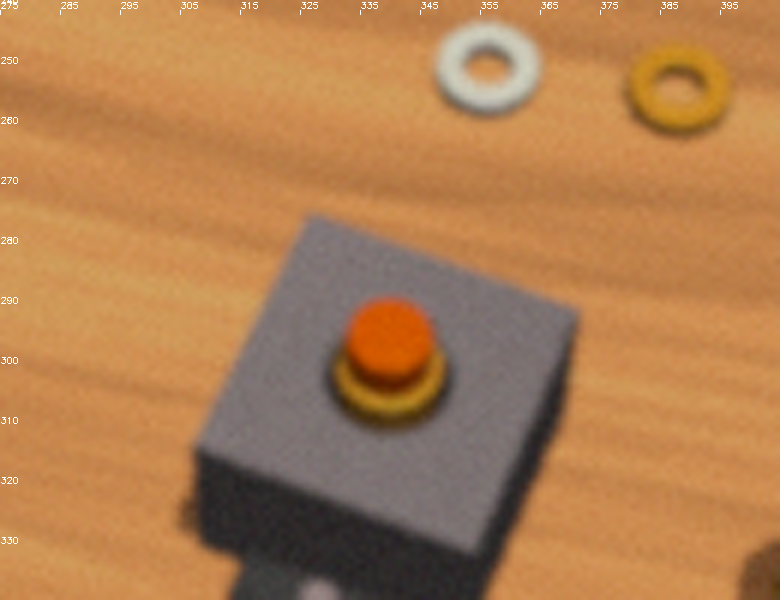

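View pics/s_b.png

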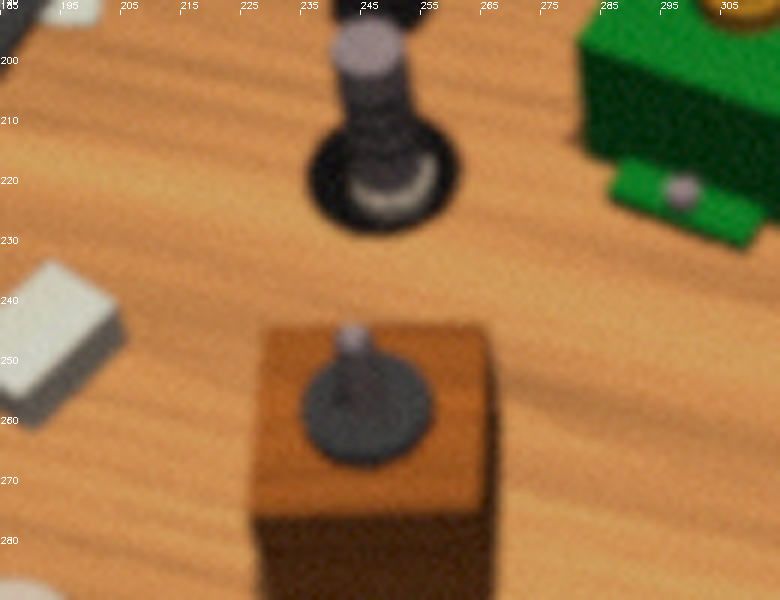

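View pics/s_c.png

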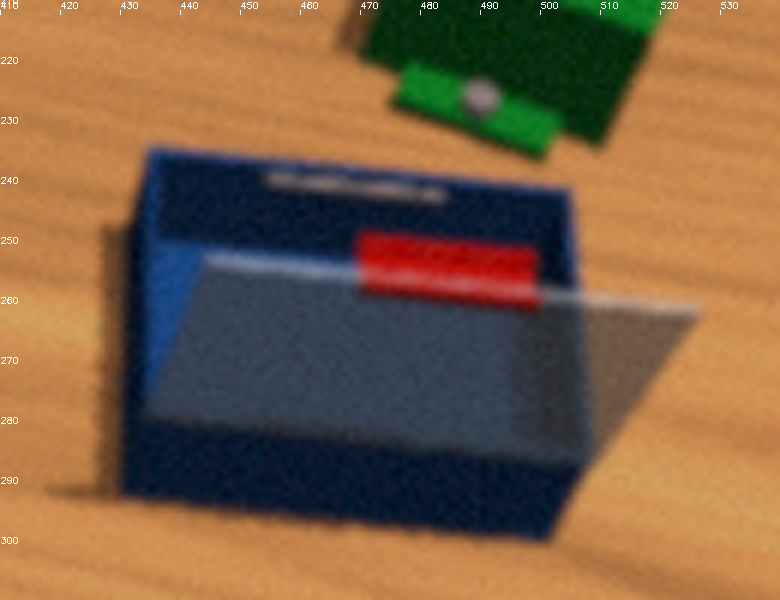

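```bash
cat > m.py <<'E'
from h import *
t=cam("top");s=cam("scene")
P=lambda n,a: print(n,np.round(a,4))
for n,ut,us,z in [("holdcorners near-left",(258,188),(370.5,292),.08),("near-right",(305.3,194.3),(326,276),.08),
 ("plugtop",(284.5,165),(340,296),None),("ring alum",(287.5,254.5),(356,251.2),.005),("ring brass",(254.2,259.5),(387.8,255.2),.005),
 ("flange top",(389,192.5),(246,258),.085),("post top",(391.8,188),(243,246),.13),("bar top",(416,262),(246,197.5),.1),("mat",(411.8,267.8),(247.8,218.8),.003),
 ("case rim hinge left",(128.5,232),(507,289),.065),("hinge right",(201,223.5),(434,280),.065),("front right(top)",(209,279),(434,235.5),.065),("front left",(133,287),(504,242),.065),
 ("flap edge L",(104.5,216.5),(525,263),None),("flap edge R",(187.5,206),(443,253),None)]:
    if z is not None: P(n,np.r_[onz(t,*ut,z)[:2],onz(s,*us,z)[:2]])
    P(n+" tri",tri([t,s],[ut,us]))
E
python3 m.py
```

```text
holdcorners near-left [0.5877 0.0637 0.5966 0.0668]
holdcorners near-left tri [0.5899 0.0656 0.0686]
near-right [ 0.5721 -0.0441  0.5802 -0.0399]
near-right tri [ 0.5738 -0.0428  0.0694]
plugtop tri [0.6356 0.0037 0.1002]
ring alum [0.4404 0.0007 0.4431 0.0039]
ring alum tri [0.4405 0.0022 0.001 ]
ring brass [0.4294 0.0802 0.4353 0.0838]
ring brass tri [ 0.4297  0.0823 -0.0033]
flange top [ 0.5736 -0.2354  0.5813 -0.2317]
flange top tri [ 0.5752 -0.236   0.075 ]
post top [ 0.5751 -0.2354  0.5798 -0.234 ]
post top tri [ 0.5761 -0.2361  0.1244]
bar top [ 0.413  -0.2896  0.4174 -0.2866]
bar top tri [ 0.4131 -0.2897  0.0945]
mat [ 0.4051 -0.2972  0.4099 -0.296 ]
mat tri [ 0.4055 -0.2983 -0.0031]
case rim hinge left [0.4914 0.3602 0.503  0.3643]
case rim hinge left tri [0.4931 0.3665 0.05  ]
hinge right [0.5093 0.1956 0.5199 0.201 ]
hinge right tri [0.511  0.2003 0.0508]
front right(top) [0.3821 0.1762 0.3924 0.184 ]
front right(top) tri [0.3822 0.1819 0.0509]
front left [0.3662 0.347  0.3704 0.3498]
front left tri [0.3662 0.3499 0.0593]
flap edge L tri [0.51   0.3703 0.1832]
flap edge R tri [0.5296 0.2002 0.1865]
```

Emit:
arm_command:
  rows: [-0.036,0,-0.027,0,-8.5,0,100,-0.039,0,-0.021,0,-8.5,0,100,-0.042,0,-0.015,0,-8.5,0,100,-0.044,0,-0.009,0,-8.5,0,100,-0.045,0,-0.002,0,-8.5,0,100,-0.045,0,0.004,0,-8.5,0,100,-0.043,0,0.011,0,-8.5,0,100,-0.041,0,0.017,0,-3.4,0,100]

```text
time_s: 1.1
tool_pos: [0.4108, -0.3197, 0.4049]
eef_rot: [-90.0, -0.0, -98.2]
force: [0.2, -1.1, 0.2]
finger_gap: 0.0853
```

```bash
cat >> h.py <<'E'
def st():
    q=bot.state(); p=np.array(q["tool_pos"]); R=Ro.from_euler("xyz",q["eef_rot"],degrees=True).as_matrix()
    print("t",round(q["time_s"],2),"tcp",np.round(p,4),"gp",np.round(p+R@[0,.155,0],4),"rot",np.round(q["eef_rot"],2),"F",np.round(q["force"],1),"M",np.round(q["moment"],2),"gap",round(q["finger_gap"],4))
    return p,R,q
E
python3 - <<'E'
from h import *
st()
E
```

```text
t 1.1 tcp [ 0.4108 -0.3197  0.4049] gp [ 0.4109 -0.3197  0.2499] rot [-8.998e+01 -2.000e-02 -9.822e+01] F [ 0.2 -1.1  0.2] M [ 0.   -0.07 -0.03] gap 0.0853
```

Emit:
arm_command:
  rows: [0,0,0,0,-8.2,0,100,-0.041,0,0.027,0,0,0,100,-0.041,0,0.027,0,0,0,100,-0.041,0,0.027,0,0,0,100,-0.041,0,0.027,0,0,0,100,-0.041,0,0.027,0,0,0,100,-0.041,0,0.027,0,0,0,100,0,0,0,0,0,0,100]

```text
time_s: 1.9
tool_pos: [0.5759, -0.068, 0.4052]
eef_rot: [-89.8, 0.3, -89.7]
force: [-0.8, 0.9, 0.7]
finger_gap: 0.0854
```

Run:
```python
from h import *
st()
t=cam("top");s=cam("scene")
cv2.imwrite("pics/t1.png",t["img"]);cv2.imwrite("pics/s1.png",s["img"])
```

```text
t 1.9 tcp [ 0.5759 -0.068   0.4052] gp [ 0.5764 -0.0672  0.2502] rot [-89.82   0.29 -89.68] F [-0.8  0.9  0.7] M [ 0.12 -0.   -0.03] gap 0.0854
```

View pics/t1.png

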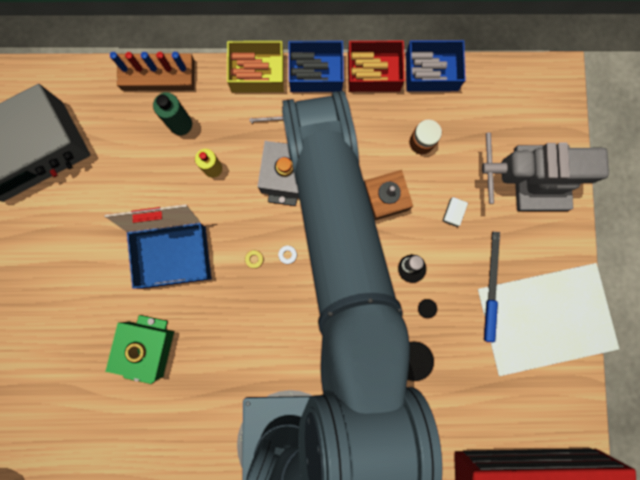

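View pics/s1.png

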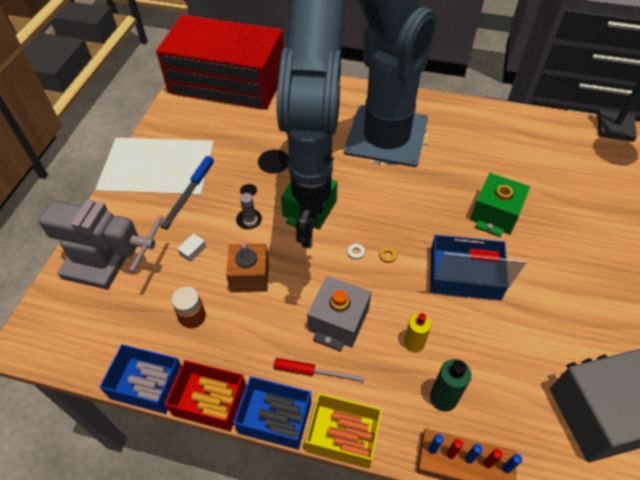

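Run:
```python
from h import *
s=cam("scene"); p,R,q=st()
pts=[p+R@[dx,.160,dz] for dx in(-.011,.011) for dz in(-.043,.043,-.057,.057)]
crop(s,305,215,80,80,8,"s2.png",proj(s,pts)-.0)
print(proj(s,pts))
```

```text
t 2.05 tcp [ 0.5732 -0.0764  0.4044] gp [ 0.5731 -0.0765  0.2494] rot [-9.004e+01 -3.000e-02 -9.028e+01] F [-0.3 -0.7 -0.9] M [-0.08  0.02  0.02] gap 0.0855
[[320.42844248 211.65823508]
 [309.49825868 243.84533401]
 [322.12081596 206.67455009]
 [307.62683705 249.35627823]
 [310.30531074 209.61650314]
 [298.96377864 241.61186545]
 [312.06164676 204.66173981]
 [297.02223202 247.08912257]]
```

View pics/s2.png

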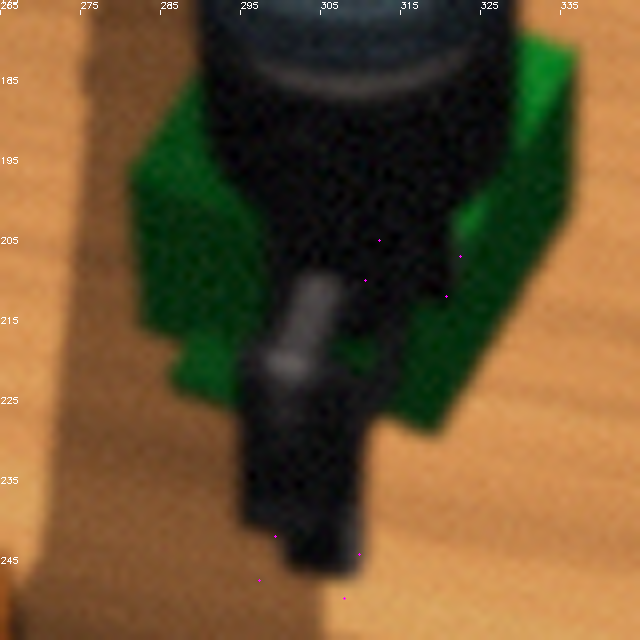

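```bash
cat > ba.py <<'E'
from h import *
from scipy.optimize import least_squares
t=cam("top");s=cam("scene")
# name: top px, scene px, z  (readings minus .5)
D={"hNL":((258,188),(370.5,292),.08),"hNR":((305.3,194.3),(326,276),.08),"plug":((284.5,165),(340,296),.11),"r3":((287.5,254.5),(356,251.2),.01),
"r1":((254.2,259.5),(387.8,255.2),.01),"fl":((389,192.5),(246,258),.085),"post":((391.8,188),(243,246),.13),"bar":((416,262),(246,197.5),.1),"mat":((411.8,267.8),(247.8,218.8),.003),
"hiL":((128.5,232),(507,289),.065),"hiR":((201,223.5),(434,280),.065),"fR":((209,279),(434,235.5),.065),"fL":((133,287),(504,242),.065)}
def cc(c,p):
    R=Ro.from_rotvec(p[3:]).as_matrix()@np.array(c["R"]); 
    return dict(mtx=c["mtx"],R=R,t=R@(-(C(c)+p[:3])))
def f(x):
    ct,cs=cc(t,x[:6]),cc(s,x[6:12]); r=[]
    for i,(n,(a,b,z)) in enumerate(D.items()):
        X=np.r_[x[12+2*i:14+2*i],z]
        r+=list((proj(ct,X)[0]-np.array(a)+.5)/.6)+list((proj(cs,X)[0]-np.array(b)+.5)/.6)
    sg=np.array([.002]*3+[.003]*3)
    return np.r_[r,x[:6]/sg,x[6:12]/sg]
x0=np.r_[np.zeros(12),np.hstack([onz(t,*a,z)[:2] for a,b,z in D.values()])]
o=least_squares(f,x0)
print(np.round(o.x[:12]*1000,2),o.cost)
r=f(o.x)[:4*len(D)].reshape(-1,4)*.6
for i,n in enumerate(D): print(n,np.round(o.x[12+2*i:14+2*i],4),np.round(r[i],2))
np.save("calib.npy",o.x[:12])
E
python3 ba.py
```

```text
[ 0.87  0.44  1.24 -3.12  0.84 -1.5  -0.87 -0.44 -0.71  0.42 -0.34  2.53] 10.484765891794531
hNL [0.5947 0.0661] [ 0.14 -0.18  0.18 -0.17]
hNR [ 0.5788 -0.0413] [-0.15 -0.11 -0.12 -0.17]
plug [0.6399 0.0048] [-0.38  0.07 -0.37 -0.03]
r3 [0.446  0.0032] [ 0.04  0.19 -0.01  0.25]
r1 [0.4362 0.0826] [ 0.01 -0.28  0.09 -0.35]
fl [ 0.5801 -0.233 ] [-0.09 -0.2  -0.04 -0.27]
post [ 0.5804 -0.234 ] [0.29 0.27 0.22 0.45]
bar [ 0.4182 -0.2874] [0.09 0.23 0.03 0.36]
mat [ 0.4107 -0.2957] [0.44 0.19 0.41 0.46]
hiL [0.4992 0.3634] [ 0.03 -0.43  0.14 -0.5 ]
hiR [0.5169 0.1992] [-0.28 -0.4  -0.17 -0.51]
fR [0.3893 0.1808] [-0.7  -0.33 -0.64 -0.56]
fL [0.371  0.3492] [0.48 0.77 0.29 1.05]
```

Emit:
arm_command:
  rows: [-0.027,0,0.022,0,0,0,100,-0.027,0,0.023,0,0,0,100,-0.027,0.01,0.022,0,0,0,100,0,0.045,0,0,0,0,100,0,0.045,0,0,0,0,100,0,0.025,0,0,0,0,100,0,0.01,0,0,0,0,100,0,0.005,0,0,0,0,100]

```text
time_s: 2.95
tool_pos: [0.6406, 0.0034, 0.2642]
eef_rot: [-90.1, -0.0, -90.4]
force: [0.0, 0.1, -0.6]
finger_gap: 0.0855
```

Run:
```python
from h import *
s=cam("scene"); st()
crop(s,335,270,110,100,7,"s3.png")
```

```text
t 3.0 tcp [0.6409 0.0037 0.2645] gp [0.6409 0.0036 0.1095] rot [-9.000e+01 -2.000e-02 -9.037e+01] F [-0.2  0.2  0.2] M [-0.01  0.    0.03] gap 0.0856
```

View pics/s3.png

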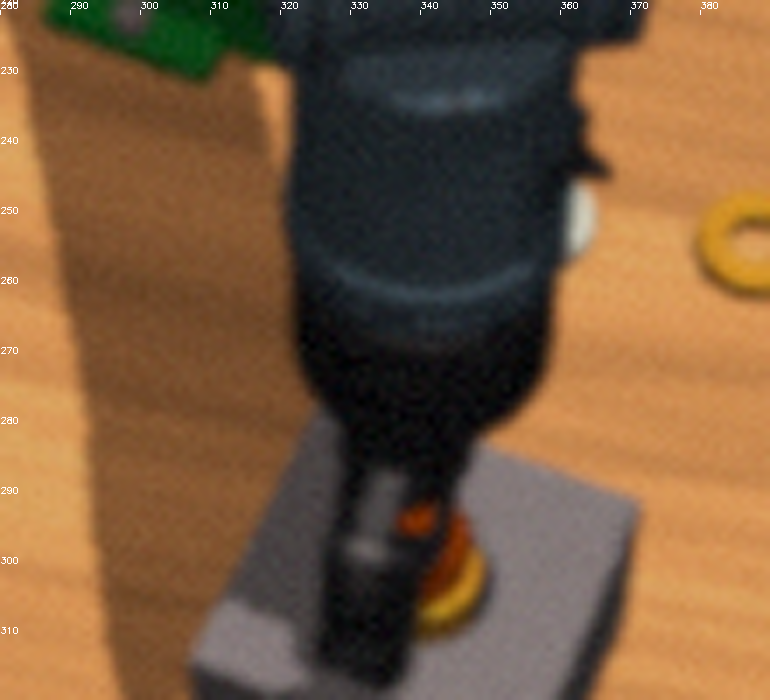

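```bash
cat >> h.py <<'E'
def ccal():
    x=np.load("calib.npy")
    def cc(c,p):
        R=Ro.from_rotvec(p[3:]).as_matrix()@np.array(c["R"]); return dict(img=c["img"],mtx=c["mtx"],R=R,t=R@(-(C(c)+p[:3])))
    return cc(cam("top"),x[:6]),cc(cam("scene"),x[6:])
E
python3 - <<'E'
from h import *
t,s=ccal(); p,R,q=st()
pts=[p+R@[dx,.160,dz] for dx in(-.011,.011) for dz in(.043,.057)]
pts+=list(circ(.6399,.0048,.11,.016,24))+list(circ(.6409,.0044,.09,.02,24))
crop(s,335,290,80,70,10,"s4.png",proj(s,pts))
E
```

```text
t 3.1 tcp [0.6414 0.0042 0.2661] gp [0.6418 0.0042 0.1111] rot [-89.87  -0.   -90.34] F [0.6 0.  0.6] M [-0.01 -0.04  0.04] gap 0.0858
```

View pics/s4.png

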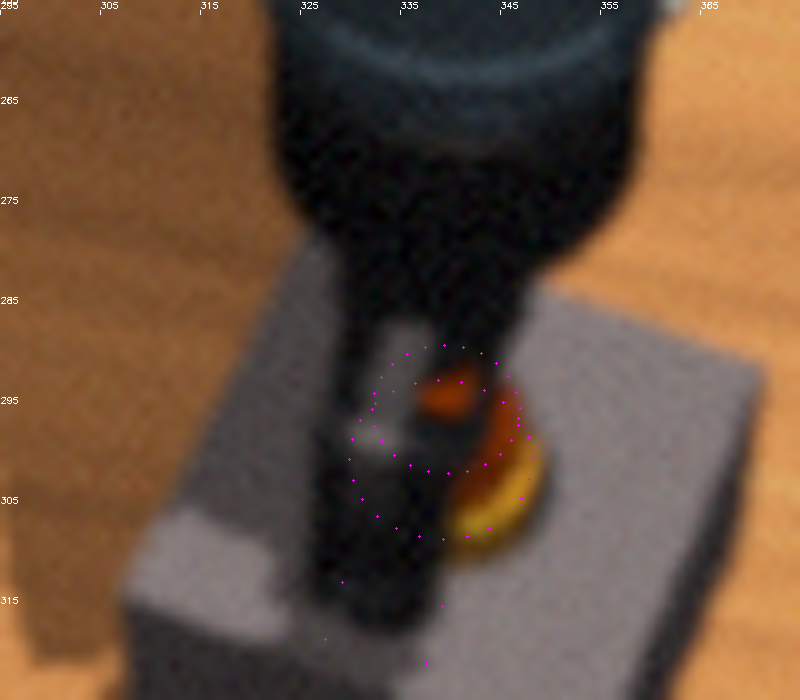

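Emit:
arm_command:
  rows: [0,0.004,0,0,0,0,100,0,0,0,0,0,0,20,0,0,0,0,0,0,20,0,0,0,0,0,0,20,0,0,0,0,0,0,20,0,0,0,0,0,0,20,0,0,0,0,0,0,20,0,0,0,0,0,0,20]
  newtons: 40

```text
time_s: 3.9
tool_pos: [0.6401, 0.0049, 0.2615]
eef_rot: [-90.1, -0.0, -90.3]
force: [-5.7, 0.3, 8.6]
finger_gap: 0.0305
```

Run:
```python
from h import *
st()
```

```text
t 3.9 tcp [0.6401 0.0049 0.2615] gp [0.6398 0.0048 0.1065] rot [-9.012e+01 -3.000e-02 -9.028e+01] F [-5.7  0.3  8.6] M [-0.01  1.34  0.03] gap 0.0305
```

Emit:
arm_command:
  rows: [0,-0.02,0,0,0,0,20,0,-0.045,0,0,0,0,20,0,-0.045,0,0,0,0,20,0,-0.045,0,0,0,0,20,0,-0.02,-0.02,0,0,0,20,-0.02,0,-0.04,0,0,0,20,-0.03,0,-0.036,0,0,0,20,-0.034,0,-0.03,0,0,0,20]

```text
time_s: 4.7
tool_pos: [0.5134, 0.0893, 0.4359]
eef_rot: [-90.0, -0.0, -90.4]
force: [-0.2, 1.2, -0.3]
finger_gap: 0.0307
```

Emit:
arm_command:
  rows: [-0.038,0,-0.03,0,0,0,20,-0.044,0,-0.022,0,0,0,20,-0.046,0,-0.018,0,0,0,20,-0.035,0,0,0,0,0,20,-0.018,0,0,0,0,0,20,-0.005,0,0,0,0,0,20,0,0.0,0,0,0,0,20,0,0,0,0,0,0,20]

```text
time_s: 5.5
tool_pos: [0.4466, 0.2742, 0.4355]
eef_rot: [-90.0, -0.1, -90.4]
force: [-0.2, -0.8, 0.5]
finger_gap: 0.0307
```

Run:
```python
from h import *
st()
t,s=ccal()
crop(s,460,230,130,100,6,"s5.png"); crop(s,340,300,80,60,10,"s6.png"); crop(t,285,165,80,60,10,"t6.png");
```

```text
t 5.5 tcp [0.4466 0.2742 0.4355] gp [0.4465 0.2741 0.2805] rot [-9.001e+01 -7.000e-02 -9.039e+01] F [-0.2 -0.8  0.5] M [ 0.    0.   -0.08] gap 0.0307
```

View pics/s5.png

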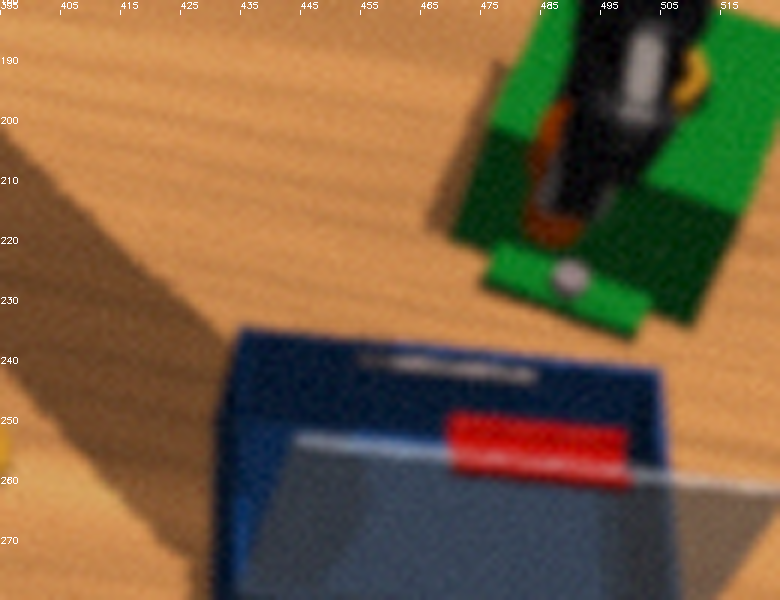

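View pics/s6.png

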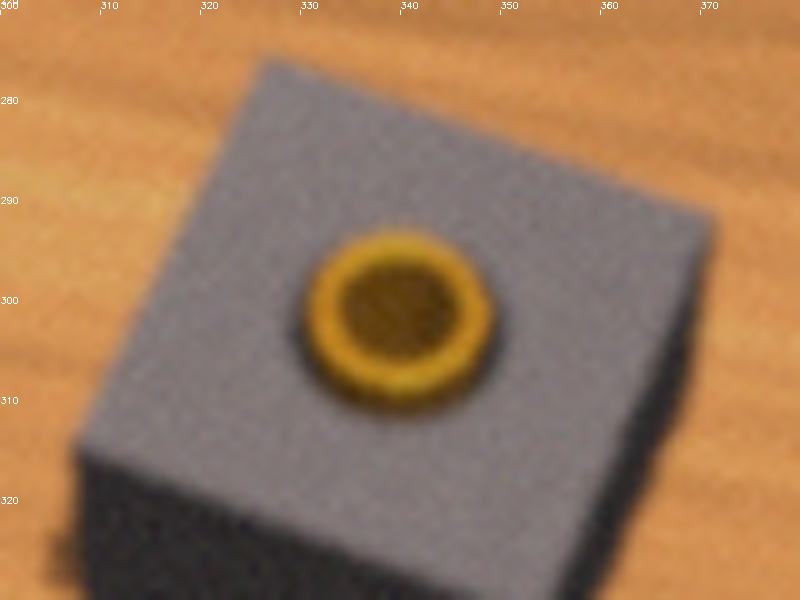

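View pics/t6.png

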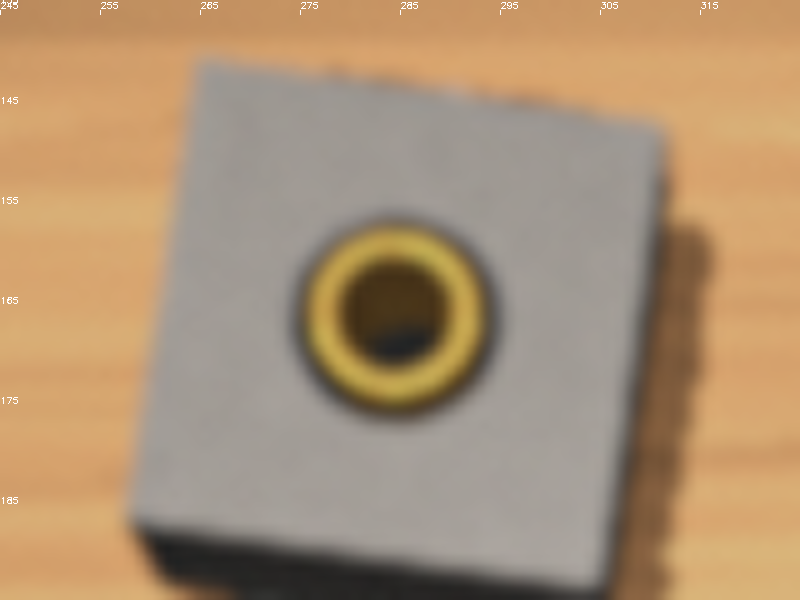

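Emit:
arm_command:
  rows: [0,0.03,0,0,0,0,20,0,0.045,0,0,0,0,20,0,0.045,0,0,0,0,20,0,0.045,0,0,0,0,20,0,0.032,0,0,0,0,20,0,0.015,0,0,0,0,20,0,0.008,0,0,0,0,20,0,0,0,0,0,0,20]

```text
time_s: 6.4
tool_pos: [0.4465, 0.2755, 0.2158]
eef_rot: [-90.0, -0.0, -90.3]
force: [-0.3, -0.1, 0.3]
finger_gap: 0.0306
```

Emit:
arm_command:
  rows: [0,0,0,0,0,0,65,0,0,0,0,0,0,65,0,0,0,0,0,0,65,0,-0.01,0,0,0,0,65,0,-0.04,0,0,0,0,65,0,-0.045,0,0,0,0,65,0,-0.045,0,0,0,0,65,0,-0.045,0,0,0,0,65]

```text
time_s: 7.2
tool_pos: [0.4457, 0.2755, 0.4035]
eef_rot: [-90.0, 0.0, -90.3]
force: [0.3, 0.2, -0.3]
finger_gap: 0.0556
```

Run:
```python
from h import *
st()
t,s=ccal()
crop(s,470,270,130,100,6,"s7.png"); 
for c,uv in((t,(284,166.15)),(s,(339.6,300.7))): print(onz(c,*uv,.09))
cv2.imwrite("pics/t7.png",t["img"])
```

```text
t 7.2 tcp [0.4457 0.2755 0.4035] gp [0.4457 0.2756 0.2485] rot [-8.997e+01  2.000e-02 -9.026e+01] F [ 0.3  0.2 -0.3] M [-0.   -0.09 -0.01] gap 0.0556
[0.64115394 0.00495851 0.09      ]
[0.64096302 0.00657819 0.09      ]
```

View pics/s7.png

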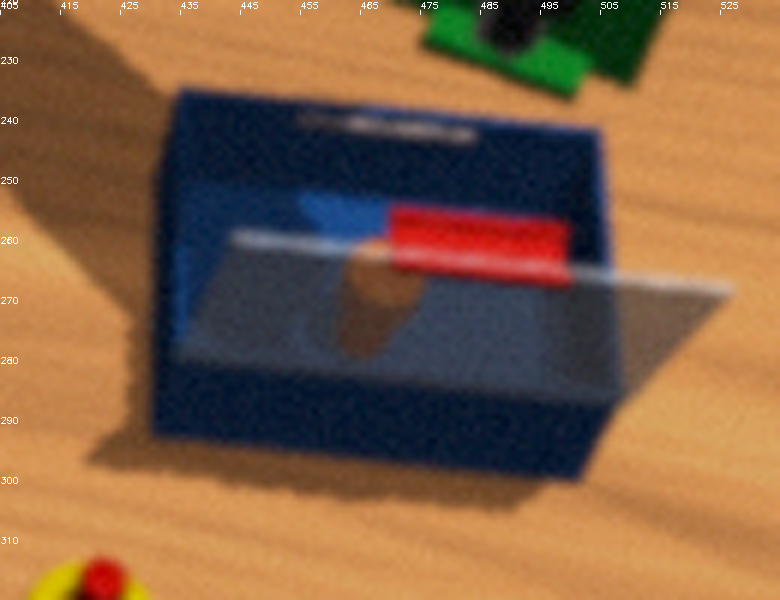

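View pics/t7.png

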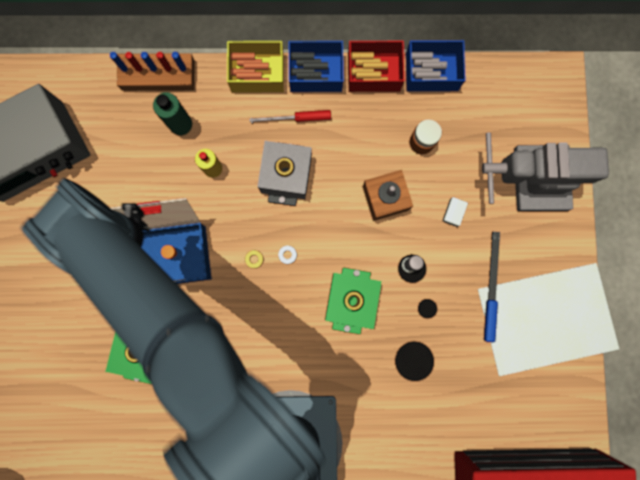

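Emit:
arm_command:
  rows: [0.03,0,0,0,0,0,60,0.048,0,0.005,0,0,0,60,0.048,0,0.01,0,0,0,60,0.047,0,0.015,0,0,0,60,0.047,0,0.016,0,0,0,60,0.047,0,0.016,0,0,0,60,0.047,0,0.016,0,0,0,60,0.047,0,0.016,0,0,0,60]

```text
time_s: 8.1
tool_pos: [0.5383, -0.0878, 0.401]
eef_rot: [-90.0, -0.0, -90.3]
force: [1.4, 2.1, 0.3]
finger_gap: 0.0513
```

Emit:
arm_command:
  rows: [0.047,0,0.016,0,0,0,60,0.047,0,0.016,0,0,0,60,0.035,0,0.008,0,0,0,60,0.015,0,0,0,0,0,60,0,0,0,0,0,0,60,0,0,0,0,0,0,60,0,0,0,0,0,0,60,0,0,0,0,0,0,60]

```text
time_s: 8.9
tool_pos: [0.5778, -0.228, 0.401]
eef_rot: [-90.0, 0.0, -90.1]
force: [-0.2, -0.6, 0.2]
finger_gap: 0.051
```

Run:
```python
from h import *
st()
t,s=ccal()
crop(s,250,240,130,100,6,"s8.png"); crop(s,475,260,130,100,6,"s8b.png"); crop(t,165,240,130,100,6,"t8b.png")
```

```text
t 8.9 tcp [ 0.5778 -0.228   0.401 ] gp [ 0.5778 -0.2279  0.246 ] rot [-8.999e+01  3.000e-02 -9.012e+01] F [-0.2 -0.6  0.2] M [-0.03  0.02 -0.05] gap 0.051
```

View pics/s8.png

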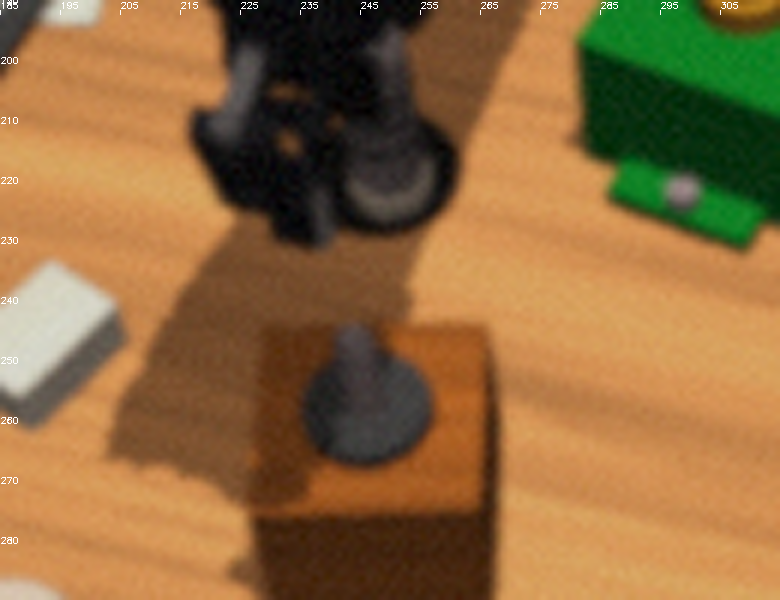

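View pics/t8b.png

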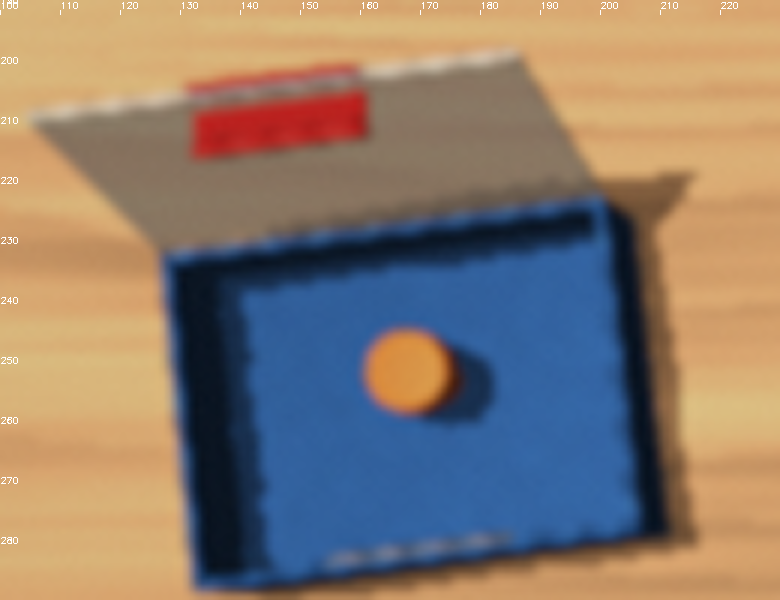

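Emit:
arm_command:
  rows: [0.005,0.02,0.002,0,0,0,60,0,0.04,0,0,0,0,60,0,0.04,0,0,0,0,60,0,0.02,0,0,0,0,60,0,0.01,0,0,0,0,60,0,0.002,0,0,0,0,60,0,0,0,0,0,0,60,0,0,0,0,0,0,60]
  newtons: 60

```text
time_s: 9.8
tool_pos: [0.5803, -0.2352, 0.2702]
eef_rot: [-89.9, -0.0, -90.3]
force: [0.1, 0.2, 0.0]
finger_gap: 0.051
```

Run:
```python
from h import *
st()
t,s=ccal()
crop(s,245,240,80,70,10,"s9.png",proj(s,np.r_[circ(.5804,-.234,.13,.005,12),circ(.5801,-.233,.085,.026,24)]))
```

```text
t 9.8 tcp [ 0.5803 -0.2352  0.2702] gp [ 0.5807 -0.2353  0.1152] rot [-8.986e+01 -5.000e-02 -9.029e+01] F [0.1 0.2 0. ] M [-0.04 -0.06  0.01] gap 0.051
```

View pics/s9.png

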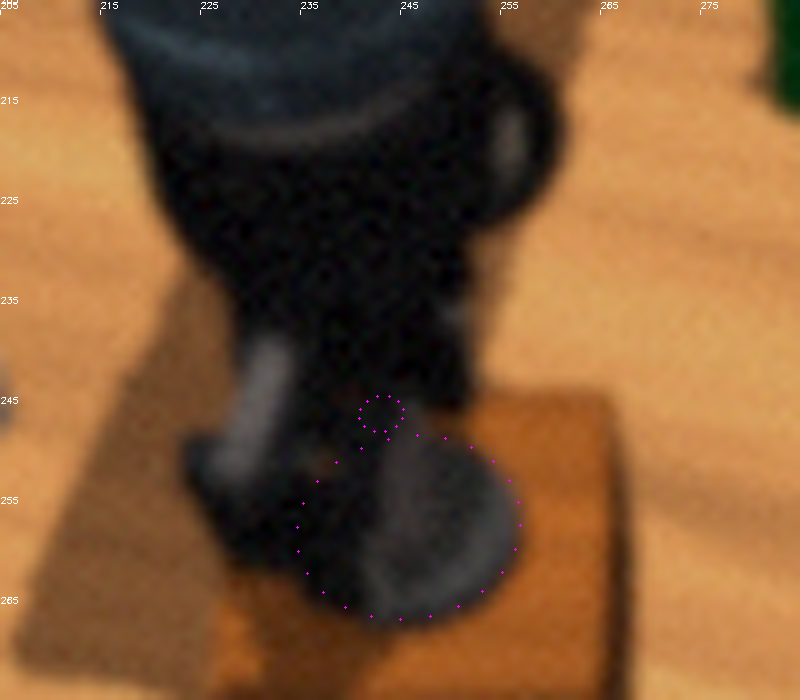

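Emit:
arm_command:
  rows: [-0.002,0,0,0,0,0,60,0,0,0,0,0,0,0,0,0,0,0,0,0,0,0,0,0,0,0,0,0,0,0,0,0,0,0,0,0,0,0,0,0,0,0,0,0,0,0,0,0,0,0,0,0,0,0,0,0]
  newtons: 60

```text
time_s: 10.7
tool_pos: [0.5784, -0.2331, 0.2687]
eef_rot: [-90.2, 0.0, -90.3]
force: [-7.0, 0.8, 7.1]
finger_gap: 0.0144
```

Run:
```python
from h import *
st()
```

```text
t 10.7 tcp [ 0.5784 -0.2331  0.2687] gp [ 0.5778 -0.2331  0.1137] rot [-90.22   0.   -90.31] F [-7.   0.8  7.1] M [0.17 1.28 0.02] gap 0.0144
```

Emit:
arm_command:
  rows: [0,-0.02,0,0,0,0,0,0,-0.04,0,0,0,0,0,0,-0.045,0,0,0,0,0,-0.01,-0.03,0,0,0,0,0,-0.04,0,0.01,0,0,0,0,-0.047,0,0.015,0,0,0,0,-0.047,0,0.015,0,0,0,0,-0.045,0,0.013,0,0,0,0]

```text
time_s: 11.5
tool_pos: [0.6336, -0.0424, 0.4031]
eef_rot: [-90.1, 0.0, -90.3]
force: [0.8, 0.8, -4.0]
finger_gap: 0.014
```

Emit:
arm_command:
  rows: [-0.03,0,0.008,0,0,0,0,-0.015,0,0.002,0,0,0,0,-0.004,0.01,0,0,0,0,0,0,0.02,0,0,0,0,0,0,0.01,0,0,0,0,0,0,0,0,0,0,0,0,0,0,0,0,0,0,0,0,0,0,0,0,0,0]

```text
time_s: 12.3
tool_pos: [0.6441, 0.004, 0.3645]
eef_rot: [-89.9, -0.0, -90.3]
force: [-0.2, -0.1, -3.7]
finger_gap: 0.0145
```

Run:
```python
from h import *
p,R,q=st()
t,s=ccal()
g=p+R@[0,.155,0]
pts=np.r_[circ(g[0],g[1],g[2]-.0387-.06,.011,16),circ(g[0],g[1],g[2]-.0387,.026,24),circ(.641,.0055,.09,.02,24)]
crop(s,340,270,110,100,7,"s10.png",proj(s,pts)); crop(s,340,270,80,100,7,"s10b.png")
```

```text
t 12.3 tcp [0.6441 0.004  0.3645] gp [0.6443 0.004  0.2095] rot [-8.992e+01 -1.000e-02 -9.034e+01] F [-0.2 -0.1 -3.7] M [-0.01 -0.03 -0.  ] gap 0.0145
```

View pics/s10.png

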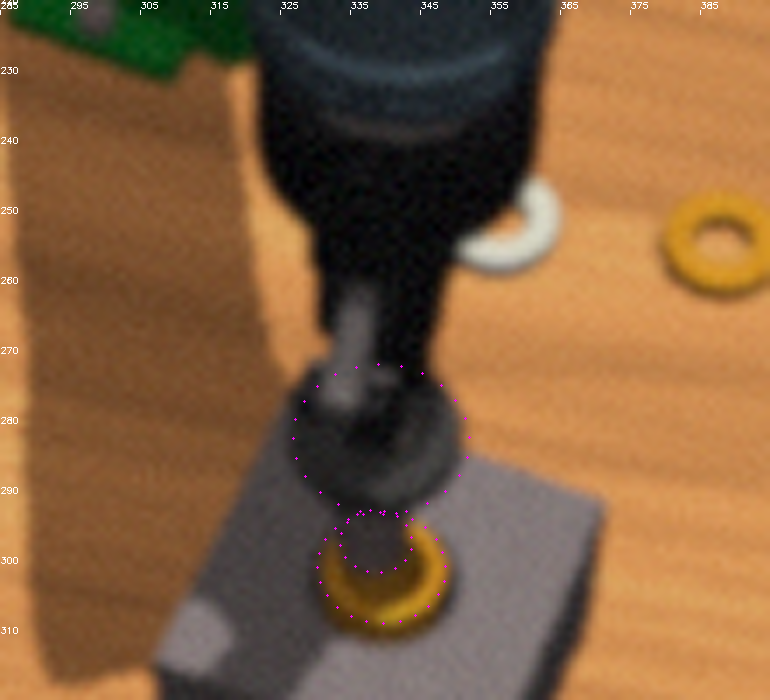

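View pics/s10b.png

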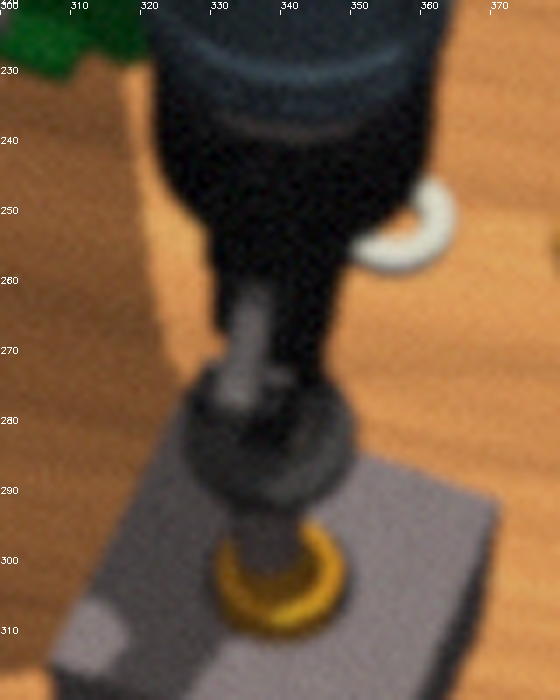

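Emit:
arm_command:
  rows: [-0.002,0,-0.003,0,0,0,0,0,0,0,0,0,0,0,0,0.012,0,0,0,0,0,0,0.012,0,0,0,0,0,0,0.012,0,0,0,0,0,0,0.012,0,0,0,0,0,0,0.01,0,0,0,0,0,0,0,0,0,0,0,0]

```text
time_s: 13.2
tool_pos: [0.6399, 0.0066, 0.3033]
eef_rot: [-90.2, -0.0, -90.3]
force: [-2.9, 0.5, -5.5]
finger_gap: 0.014
```

Run:
```python
from h import *
p,R,q=st()
s=cam("scene")
crop(s,340,280,110,100,7,"s11.png")
```

```text
t 13.2 tcp [0.6399 0.0066 0.3033] gp [0.6392 0.0066 0.1483] rot [-9.023e+01 -1.000e-02 -9.027e+01] F [-2.9  0.5 -5.5] M [0.14 0.84 0.03] gap 0.014
```

View pics/s11.png

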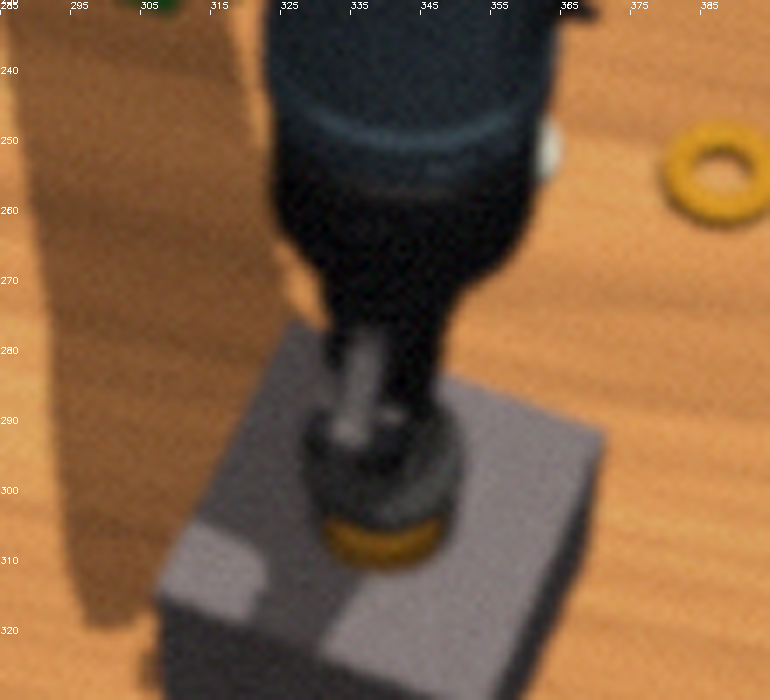

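Emit:
arm_command:
  rows: [0,0,-0.0015,0,0,0,0,0,0.005,0,0,0,0,0,0,0.004,0,0,0,0,0,0,0.003,0,0,0,0,0,0,0.002,0,0,0,0,0,0,0,0,0,0,0,0,0,0,0,0,0,0,0,0,0,0,0,0,0,0]

```text
time_s: 14.05
tool_pos: [0.6388, 0.0071, 0.292]
eef_rot: [-90.1, 0.0, -90.3]
force: [-5.4, 1.0, -1.9]
finger_gap: 0.0142
```

Run:
```python
from h import *
p,R,q=st()
```

```text
t 14.05 tcp [0.6388 0.0071 0.292 ] gp [0.6387 0.0071 0.137 ] rot [-9.006e+01  1.000e-02 -9.027e+01] F [-5.4  1.  -1.9] M [ 0.28  1.42 -0.01] gap 0.0142
```

Emit:
arm_command:
  rows: [0,0,-0.0015,0,0,0,0,0,0,-0.0015,0,0,0,0,0,0.002,0,0,0,0,0,0,0.002,0,0,0,0,0,0,0,0,0,0,0,0,0,0,0,0,0,0,0,0,0,0,0,0,0,0,0,0,0,0,0,0,0]

```text
time_s: 14.85
tool_pos: [0.6367, 0.0067, 0.2878]
eef_rot: [-89.9, 0.0, -90.3]
force: [2.5, 0.8, -5.1]
finger_gap: 0.0144
```

Run:
```python
from h import *
p,R,q=st()
```

```text
t 14.85 tcp [0.6367 0.0067 0.2878] gp [0.6369 0.0067 0.1328] rot [-8.993e+01  1.000e-02 -9.029e+01] F [ 2.5  0.8 -5.1] M [ 0.13 -0.71  0.01] gap 0.0144
```

Emit:
arm_command:
  rows: [0,0.002,0.001,0,0,0,0,0,0.001,0,0,0,0,0,0,0,0,0,0,0,0,0,0,0,0,0,0,60,0,0,0,0,0,0,60,0,0,0,0,0,0,60,0,0,0,0,0,0,60,0,0,0,0,0,0,60]

```text
time_s: 15.65
tool_pos: [0.6373, 0.0066, 0.2848]
eef_rot: [-90.0, -0.0, -90.3]
force: [0.4, -0.4, 0.1]
finger_gap: 0.0514
```

Run:
```python
from h import *
p,R,q=st()
```

```text
t 15.65 tcp [0.6373 0.0066 0.2848] gp [0.6373 0.0066 0.1298] rot [-9.00e+01 -1.00e-02 -9.03e+01] F [ 0.4 -0.4  0.1] M [-0.04  0.02  0.02] gap 0.0514
```

Emit:
arm_command:
  rows: [0,-0.02,0,0,0,0,70,0,-0.04,0,0,0,0,70,0,-0.04,0,0,0,0,70,0.03,-0.01,-0.02,0,0,0,80,0.037,0,-0.029,0,0,0,80,0.038,0,-0.03,0,0,0,80,0.038,0,-0.03,0,0,0,80,0.038,0,-0.03,0,0,0,80]

```text
time_s: 16.45
tool_pos: [0.496, -0.1749, 0.3949]
eef_rot: [-90.0, -0.0, -90.3]
force: [0.8, -0.5, 0.4]
finger_gap: 0.0681
```

Emit:
arm_command:
  rows: [0.038,0,-0.03,0,0,0,80,0.037,0,-0.028,0,0,0,80,0.022,0,-0.018,0,0,0,80,0.012,0.02,-0.007,0,0,0,80,0,0.03,0,0,0,0,80,0,0.02,0,0,0,0,80,0,0,0,0,0,0,80,0,0,0,0,0,0,80]

```text
time_s: 17.25
tool_pos: [0.4141, -0.2821, 0.3251]
eef_rot: [-90.0, 0.0, -90.3]
force: [0.5, 0.4, 0.9]
finger_gap: 0.0687
```

Run:
```python
from h import *
p,R,q=st()
t,s=ccal()
g=p+R@[0,.155,0]; print(proj(s,g))
crop(s,250,205,130,100,6,"s12.png");crop(s,340,300,80,60,10,"s12b.png");crop(t,285,165,80,60,10,"t12b.png")
```

```text
t 17.25 tcp [ 0.4141 -0.2821  0.3251] gp [ 0.4141 -0.2821  0.1701] rot [-9.000e+01  1.000e-02 -9.027e+01] F [0.5 0.4 0.9] M [-0.   -0.01 -0.02] gap 0.0687
[[244.81087303 177.25142308]]
```

View pics/s12.png

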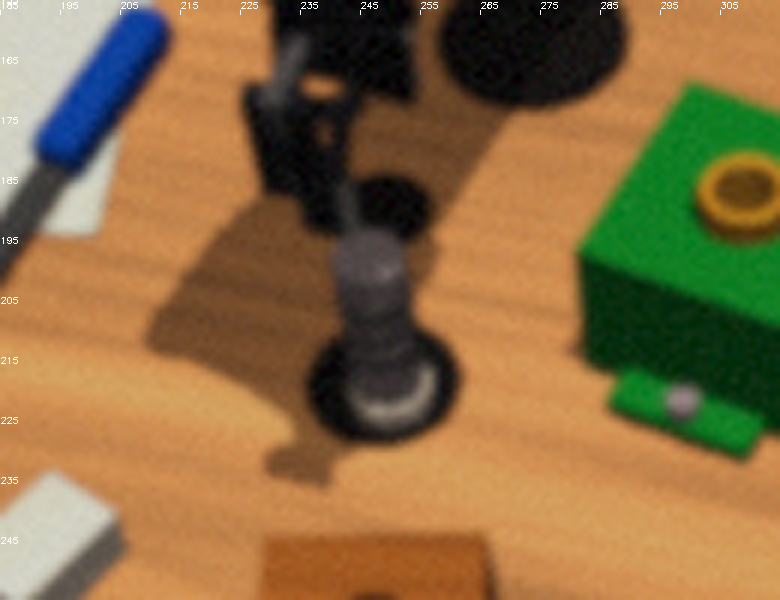

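View pics/s12b.png

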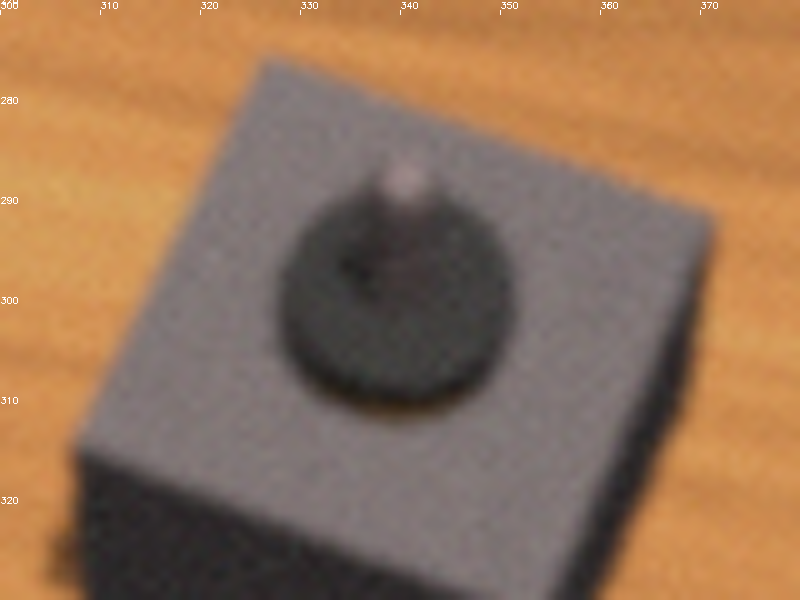

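View pics/t12b.png

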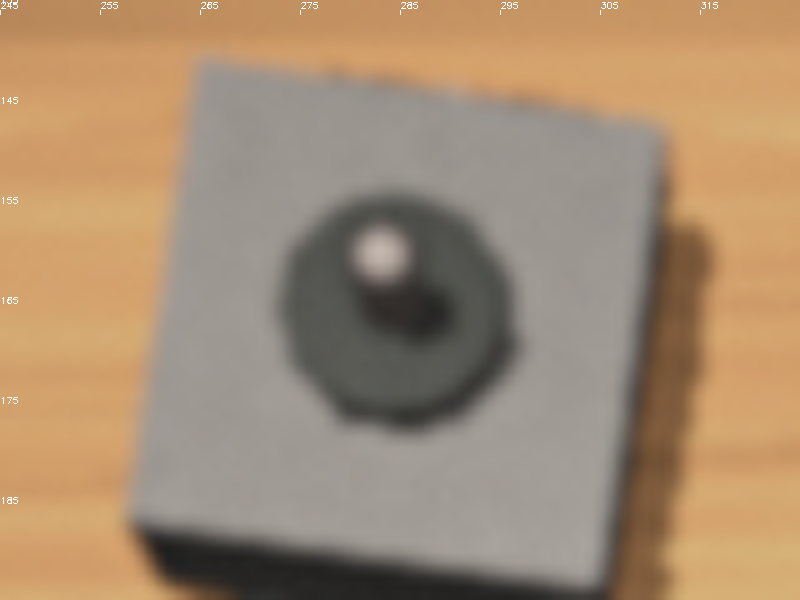

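Emit:
arm_command:
  rows: [0.004,0,0,0,0,0,80,0,0.02,0,0,0,0,80,0,0.035,0,0,0,0,80,0,0.025,0,0,0,0,80,0,0.012,0,0,0,0,80,0,0.005,0,0,0,0,80,0,0,0,0,0,0,80,0,0,0,0,0,0,80]

```text
time_s: 18.15
tool_pos: [0.4144, -0.2866, 0.2287]
eef_rot: [-89.9, -0.1, -90.3]
force: [0.0, -0.4, 0.1]
finger_gap: 0.0688
```

Run:
```python
from h import *
p,R,q=st()
t,s=ccal()
crop(s,250,205,80,60,10,"s13.png")
```

```text
t 18.15 tcp [ 0.4144 -0.2866  0.2287] gp [ 0.4146 -0.2868  0.0738] rot [-8.991e+01 -6.000e-02 -9.029e+01] F [ 0.  -0.4  0.1] M [-0.03  0.04  0.02] gap 0.0688
```

View pics/s13.png

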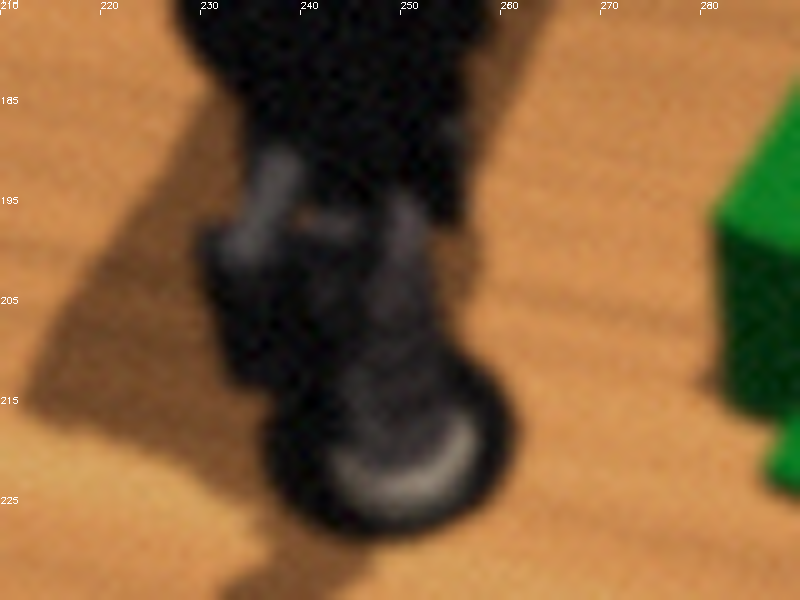

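Bar seen between the fingers, about (249,200). Close with a firm grip.

Emit:
arm_command:
  rows: [0,0,0,0,0,0,20,0,0,0,0,0,0,10,0,0,0,0,0,0,10,0,0,0,0,0,0,10,0,0,0,0,0,0,10,0,0,0,0,0,0,10,0,0,0,0,0,0,10,0,0,0,0,0,0,10]
  newtons: 90

```text
time_s: 19.05
tool_pos: [0.4138, -0.2863, 0.2282]
eef_rot: [-90.0, -0.0, -90.3]
force: [-2.3, 0.5, 6.8]
finger_gap: 0.0302
```

Run:
```python
from h import *
p,R,q=st()
```

```text
t 19.05 tcp [ 0.4138 -0.2863  0.2282] gp [ 0.4137 -0.2864  0.0732] rot [-9.002e+01 -3.000e-02 -9.030e+01] F [-2.3  0.5  6.8] M [ 0.19  0.4  -0.07] gap 0.0302
```

Emit:
arm_command:
  rows: [0,-0.015,0,0,0,0,10,0,-0.04,0,0,0,0,10,0,-0.045,0,0,0,0,10,0,-0.045,0,0,0,0,10,-0.01,-0.04,0.01,0,0,0,10,-0.03,-0.01,0.022,0,0,0,10,-0.036,0,0.028,0,0,0,10,-0.036,0,0.028,0,0,0,10]

```text
time_s: 19.85
tool_pos: [0.5025, -0.1738, 0.4228]
eef_rot: [-90.0, -0.0, -90.4]
force: [1.3, -0.4, -4.1]
finger_gap: 0.0305
```

Emit:
arm_command:
  rows: [-0.036,0,0.028,0,0,0,10,-0.036,0,0.028,0,0,0,10,-0.036,0,0.028,0,0,0,10,-0.036,0,0.028,0,0,0,10,-0.025,0,0.016,0,0,0,10,-0.011,0,0.008,0,0,0,10,0,0,0,0,0,0,10,0,0,0,0,0,0,10]

```text
time_s: 20.65
tool_pos: [0.6387, 0.0033, 0.4219]
eef_rot: [-90.1, -0.1, -90.3]
force: [-0.4, -0.7, -4.3]
finger_gap: 0.0303
```

Run:
```python
from h import *
p,R,q=st()
t,s=ccal()
crop(s,340,265,90,80,8,"s14.png")
```

```text
t 20.65 tcp [0.6387 0.0033 0.4219] gp [0.6384 0.0031 0.2669] rot [-9.012e+01 -8.000e-02 -9.034e+01] F [-0.4 -0.7 -4.3] M [-0.07 -0.01 -0.02] gap 0.0303
```

View pics/s14.png

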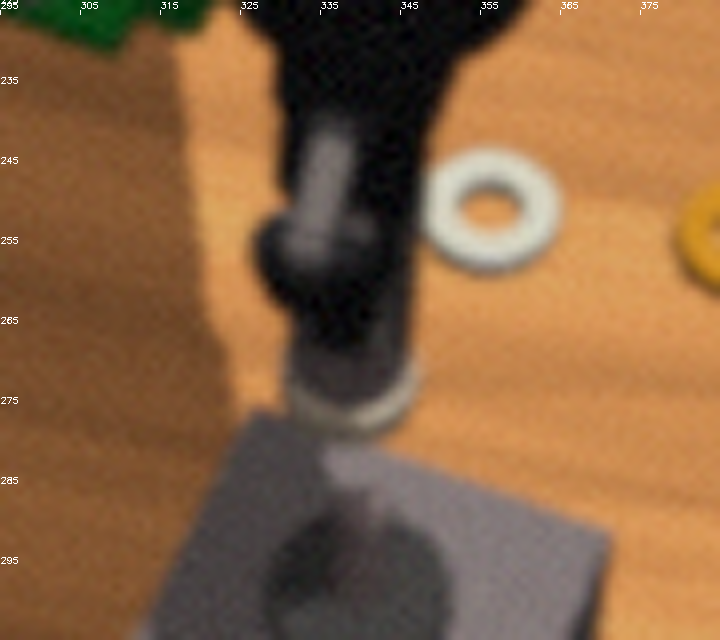

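Emit:
arm_command:
  rows: [-0.0035,0.01,-0.001,0,0,0,10,0,0.015,0,0,0,0,10,0,0.012,0,0,0,0,10,0,0.005,0,0,0,0,10,0,0.002,0,0,0,0,10,0,0.002,0,0,0,0,10,0,0.002,0,0,0,0,10,0,0.002,0,0,0,0,10]
  newtons: 110

```text
time_s: 21.55
tool_pos: [0.6385, 0.0082, 0.373]
eef_rot: [-90.0, 0.0, -90.3]
force: [0.4, 0.2, -3.6]
finger_gap: 0.0302
```

Run:
```python
from h import *
p,R,q=st()
```

```text
t 21.55 tcp [0.6385 0.0082 0.373 ] gp [0.6386 0.0082 0.218 ] rot [-89.95   0.   -90.29] F [ 0.4  0.2 -3.6] M [ 0.05 -0.06 -0.01] gap 0.0302
```

Emit:
arm_command:
  rows: [0,0.0015,0,0,0,0,10,0,0.0015,0,0,0,0,10,0,0.0015,0,0,0,0,10,0,0.0015,0,0,0,0,10,0,0.0015,0,0,0,0,10,0,0.0015,0,0,0,0,10,0,0.001,0,0,0,0,10,0,0,0,0,0,0,10]

```text
time_s: 22.35
tool_pos: [0.6384, 0.0082, 0.3635]
eef_rot: [-90.0, -0.0, -90.3]
force: [-2.1, -0.3, 2.8]
finger_gap: 0.0299
```

Run:
```python
from h import *
p,R,q=st()
t,s=ccal()
crop(s,340,275,90,80,8,"s15.png")
```

```text
t 22.35 tcp [0.6384 0.0082 0.3635] gp [0.6385 0.0082 0.2085] rot [-8.996e+01 -1.000e-02 -9.029e+01] F [-2.1 -0.3  2.8] M [-0.1   0.62 -0.03] gap 0.0299
```

View pics/s15.png

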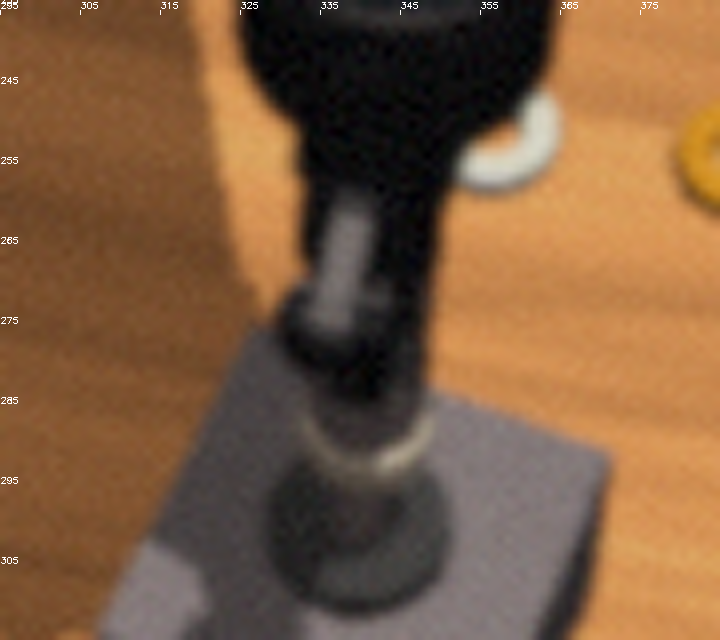

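Emit:
arm_command:
  rows: [0,0.001,0,0,0,0,10,0,0.001,0,0,0,0,10,0,0.001,0,0,0,0,10,0,0.001,0,0,0,0,10,0,0,0,0,0,0,10,0,0,0,0,0,0,10,0,0,0,0,0,0,10,0,0,0,0,0,0,10]

```text
time_s: 23.25
tool_pos: [0.6385, 0.0083, 0.3601]
eef_rot: [-89.9, -0.0, -90.3]
force: [-4.7, -0.7, 12.0]
finger_gap: 0.0297
```

Run:
```python
from h import *
p,R,q=st()
```

```text
t 23.25 tcp [0.6385 0.0083 0.3601] gp [0.6387 0.0083 0.2051] rot [-8.994e+01 -2.000e-02 -9.029e+01] F [-4.7 -0.7 12. ] M [-0.19  1.28 -0.04] gap 0.0297
```

Emit:
arm_command:
  rows: [0,0.001,0,0,0,0,10,0,0.001,0,0,0,0,10,0,0.001,0,0,0,0,10,0,0,0,0,0,0,10,0,0,0,0,0,0,10,0,0,0,0,0,0,10,0,0,0,0,0,0,10,0,0,0,0,0,0,10]

```text
time_s: 24.05
tool_pos: [0.6386, 0.0086, 0.3598]
eef_rot: [-89.9, -0.0, -90.3]
force: [-10.5, -1.0, 29.0]
finger_gap: 0.03
```

Run:
```python
from h import *
p,R,q=st()
t,s=ccal()
crop(s,340,285,90,80,8,"s16.png")
```

```text
t 24.05 tcp [0.6386 0.0086 0.3598] gp [0.6389 0.0085 0.2048] rot [-8.988e+01 -5.000e-02 -9.030e+01] F [-10.5  -1.   29. ] M [-0.49  3.04 -0.05] gap 0.03
```

View pics/s16.png

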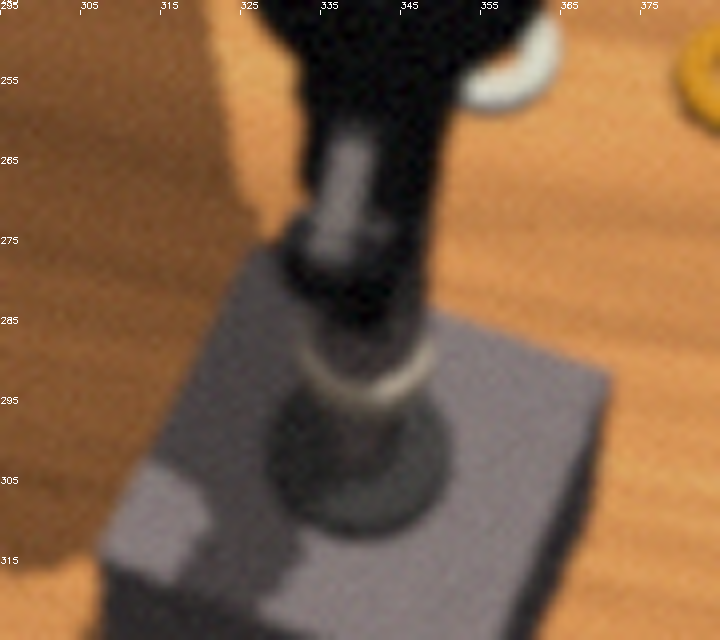

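Emit:
arm_command:
  rows: [0,-0.005,0,0,0,0,10,0,-0.02,0,0,0,0,10,0,-0.03,0,0,0,0,10,0.02,-0.01,-0.015,0,0,0,10,0.037,0,-0.028,0,0,0,10,0.037,0,-0.028,0,0,0,10,0.037,0,-0.028,0,0,0,10,0.037,0,-0.028,0,0,0,10]

```text
time_s: 24.95
tool_pos: [0.509, -0.1606, 0.4197]
eef_rot: [-90.0, 0.0, -90.3]
force: [1.1, -0.9, -3.2]
finger_gap: 0.0298
```

Emit:
arm_command:
  rows: [0.037,0,-0.028,0,0,0,10,0.037,0,-0.028,0,0,0,10,0.034,0,-0.026,0,0,0,10,0.018,0,-0.014,0,0,0,10,0.008,0,-0.006,0,0,0,10,0,0.01,0,0,0,0,10,0,0,0,0,0,0,10,0,0,0,0,0,0,10]

```text
time_s: 25.75
tool_pos: [0.4089, -0.291, 0.4101]
eef_rot: [-90.0, 0.1, -90.1]
force: [0.2, 0.2, -4.3]
finger_gap: 0.0299
```

Run:
```python
from h import *
p,R,q=st()
t,s=ccal()
crop(s,340,300,80,60,10,"s17.png");crop(s,245,200,110,100,7,"s17b.png");crop(t,285,165,80,60,10,"t17.png");cv2.imwrite("pics/t17f.png",t["img"])
```

```text
t 25.75 tcp [ 0.4089 -0.291   0.4101] gp [ 0.4088 -0.2907  0.2551] rot [-9.002e+01  9.000e-02 -9.010e+01] F [ 0.2  0.2 -4.3] M [-0.02 -0.05  0.01] gap 0.0299
```

View pics/s17.png

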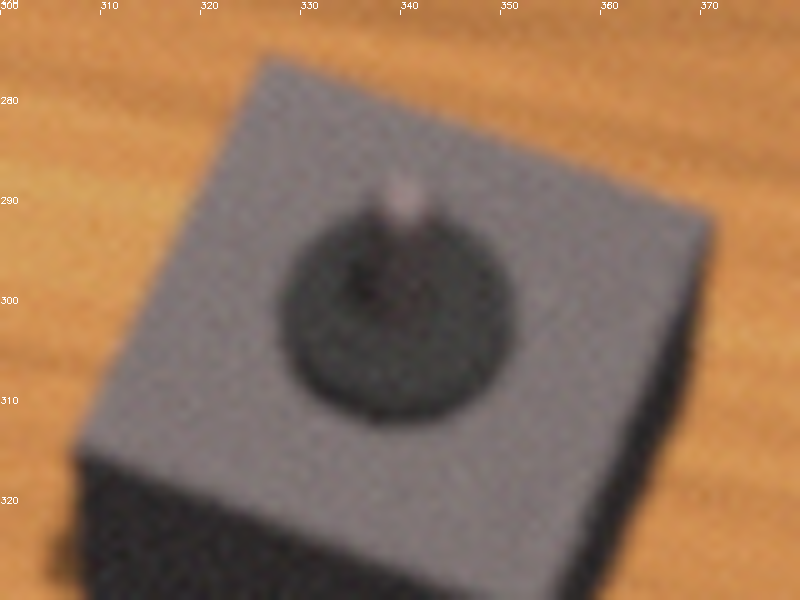

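View pics/s17b.png

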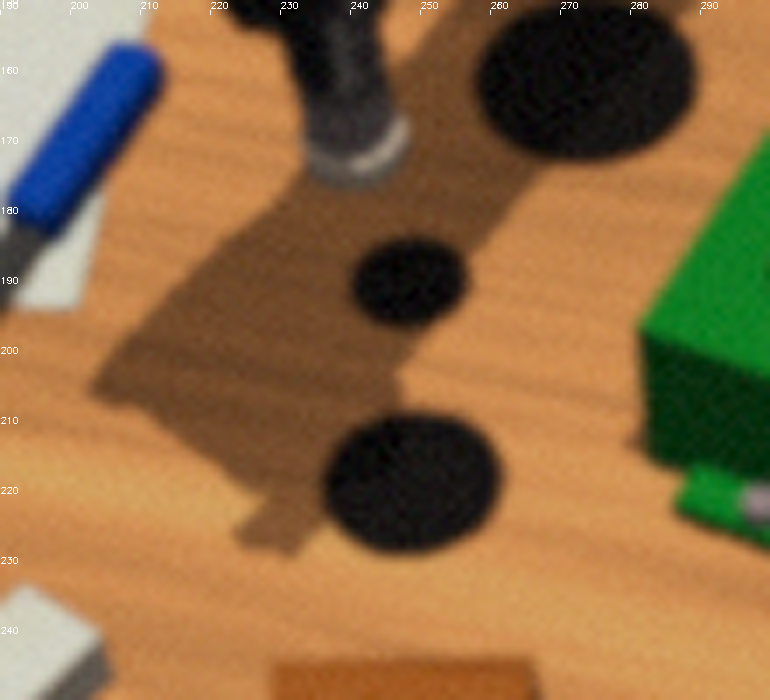

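View pics/t17.png

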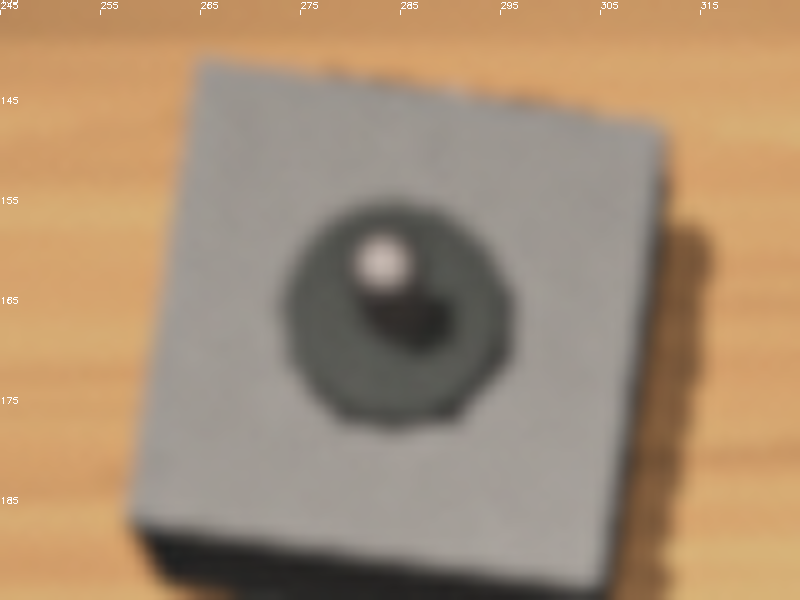

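View pics/t17f.png

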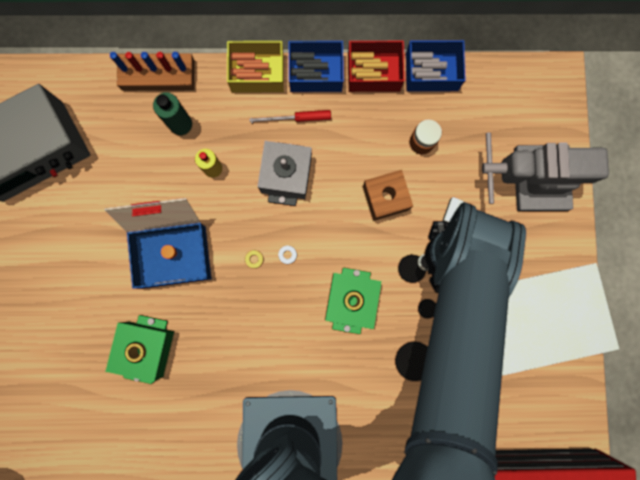

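Run:
```python
from h import *
t,s=ccal()
print(onz(s,248.4,218.3,.003),onz(t,411.3,267.3,.003))
p,R,q=st(); g=p+R@[0,.155,0]
# bar foot visible: predicted center
print(proj(s,g-[0,0,.0702]))
```

```text
[ 0.40877082 -0.29443011  0.003     ] [ 0.41117615 -0.29464832  0.003     ]
t 25.95 tcp [ 0.4085 -0.292   0.4108] gp [ 0.4086 -0.292   0.2558] rot [-89.97   0.   -90.2 ] F [-0.5 -0.1 -4.7] M [ 0.02 -0.02  0.03] gap 0.03
[[240.88440363 170.31544336]]
```

Emit:
arm_command:
  rows: [0.0015,0.02,-0.002,0,0,0,10,0,0.04,0,0,0,0,10,0,0.045,0,0,0,0,10,0,0.04,0,0,0,0,10,0,0.02,0,0,0,0,10,0,0.008,0,0,0,0,10,0,0.004,0,0,0,0,10,0,0,0,0,0,0,10]

```text
time_s: 26.75
tool_pos: [0.4064, -0.2944, 0.2344]
eef_rot: [-89.9, -0.0, -90.3]
force: [-0.1, -0.3, -4.1]
finger_gap: 0.0303
```

Run:
```python
from h import *
t,s=ccal()
p,R,q=st(); g=p+R@[0,.155,0]
crop(s,250,205,80,60,10,"s18.png")
```

```text
t 26.85 tcp [ 0.4065 -0.2945  0.2349] gp [ 0.4068 -0.2947  0.0799] rot [-8.989e+01 -8.000e-02 -9.029e+01] F [-0.1 -0.4 -4.1] M [-0.   -0.01  0.01] gap 0.0299
```

View pics/s18.png

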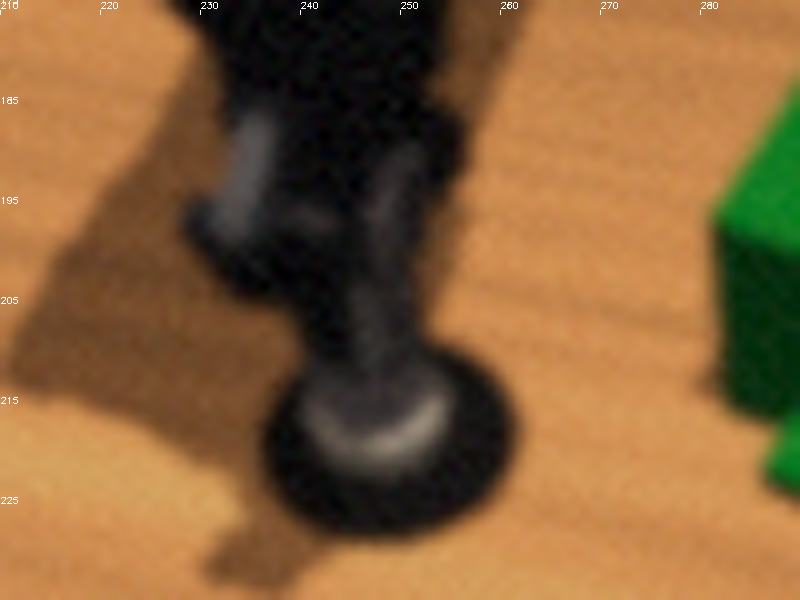

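Emit:
arm_command:
  rows: [-0.001,0.003,0,0,0,0,10,0,0.002,0,0,0,0,10,0,0.001,0,0,0,0,10,0,0.001,0,0,0,0,10,0,0,0,0,0,0,10,0,0,0,0,0,0,10,0,0,0,0,0,0,10,0,0,0,0,0,0,10]

```text
time_s: 27.65
tool_pos: [0.406, -0.2932, 0.2282]
eef_rot: [-90.0, -0.1, -90.3]
force: [-5.1, 3.1, 16.4]
finger_gap: 0.0299
```

Run:
```python
from h import *
st()
```

```text
t 27.65 tcp [ 0.406  -0.2932  0.2282] gp [ 0.406  -0.2934  0.0732] rot [-9.000e+01 -7.000e-02 -9.029e+01] F [-5.1  3.1 16.4] M [ 0.63  1.09 -0.02] gap 0.0299
```

Emit:
arm_command:
  rows: [0,-0.0005,0,0,0,0,10,0,-0.0005,0,0,0,0,10,0,0,0,0,0,0,70,0,0,0,0,0,0,80,0,0,0,0,0,0,80,0,0,0,0,0,0,80,0,-0.01,0,0,0,0,80,0,-0.03,0,0,0,0,80]
  newtons: 40

```text
time_s: 28.45
tool_pos: [0.4049, -0.2926, 0.2667]
eef_rot: [-90.2, 0.2, -90.3]
force: [0.1, -0.2, -0.6]
finger_gap: 0.0682
```

Emit:
arm_command:
  rows: [0,-0.04,0,0,0,0,80,0,-0.04,0,0,0,0,80,-0.03,0,0,0,0,0,80,-0.045,0,0,0,0,0,80,-0.045,0,0,0,0,0,80,-0.035,0,0,0,0,0,80,0,0,0,0,0,0,80,0,0,0,0,0,0,80]

```text
time_s: 29.25
tool_pos: [0.4067, -0.1378, 0.3483]
eef_rot: [-90.0, -0.0, -90.2]
force: [-0.2, 0.5, 0.3]
finger_gap: 0.0686
```

Run:
```python
from h import *
st()
t,s=ccal()
cv2.imwrite("pics/t19f.png",t["img"]);cv2.imwrite("pics/s19f.png",s["img"])
crop(s,250,205,80,60,10,"s19.png");crop(s,380,250,110,80,7,"s19r.png");crop(t,270,255,110,80,7,"t19r.png")
```

```text
t 29.25 tcp [ 0.4067 -0.1378  0.3483] gp [ 0.4068 -0.1379  0.1933] rot [-8.996e+01 -4.000e-02 -9.018e+01] F [-0.2  0.5  0.3] M [-0.05 -0.01 -0.01] gap 0.0686
```

View pics/s19.png

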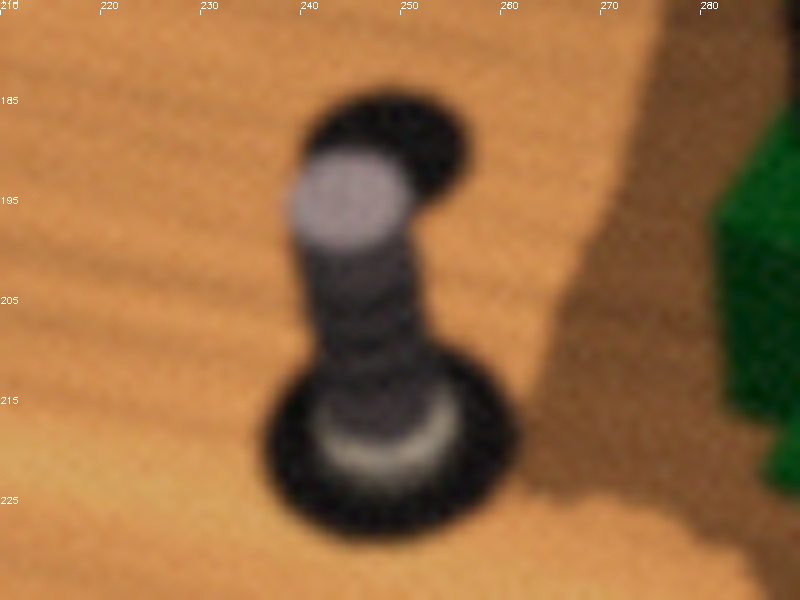

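View pics/s19r.png

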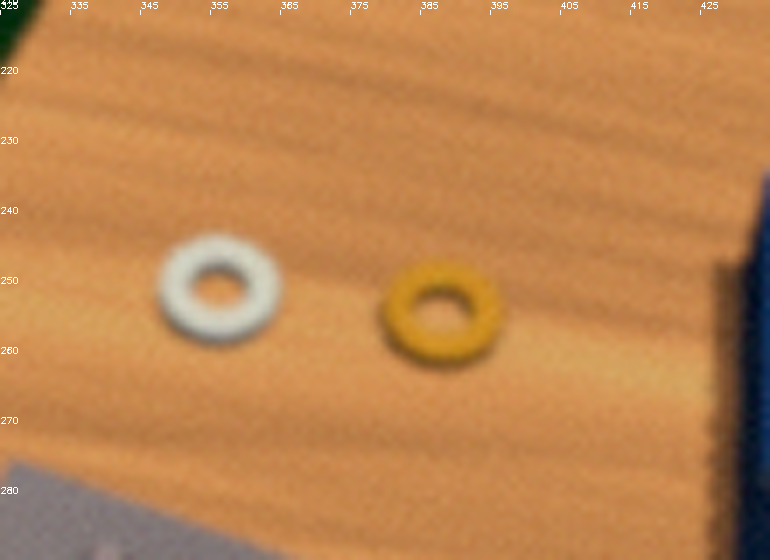

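View pics/t19r.png

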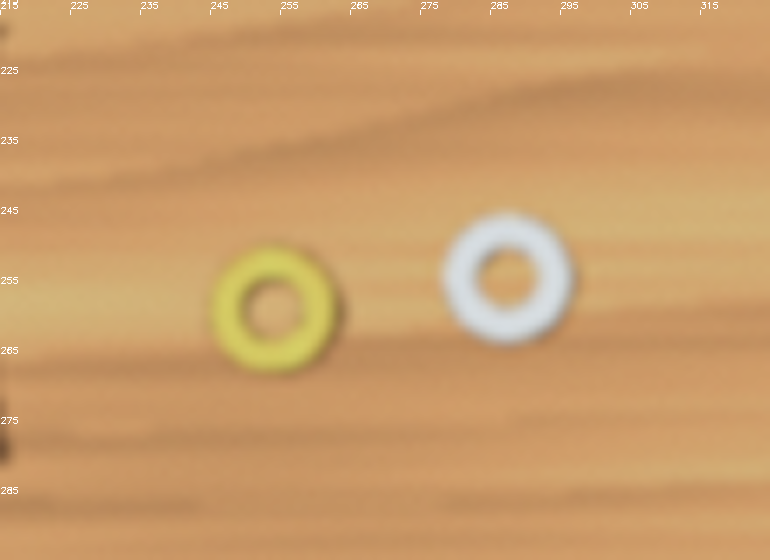

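View pics/t19f.png

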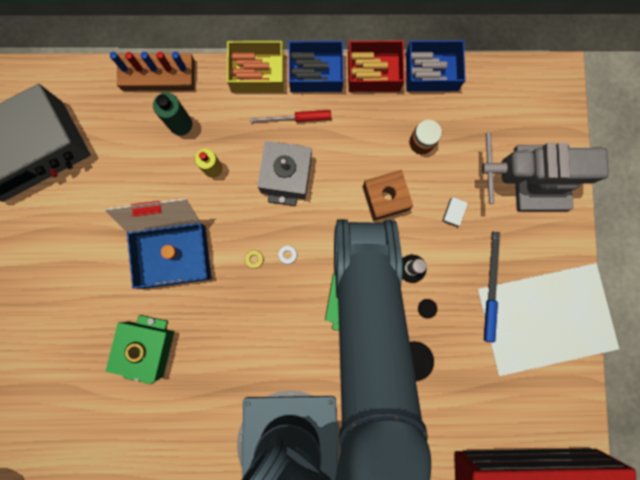

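Run:
```python
from h import *
t,s=ccal()
for n,a,b in(("r3",(286.9,254.1),(355.9,250.2)),("r1",(253.6,258.6),(387.5,253.6))): print(n,onz(t,*a,.01),onz(s,*b,.01))
```

```text
r3 [0.44626395 0.00354346 0.01      ] [0.44350883 0.00371924 0.01      ]
r1 [0.43652655 0.08288144 0.01      ] [0.43390646 0.08246002 0.01      ]
```

Emit:
arm_command:
  rows: [-0.03,0,0.005,0,0,0,80,-0.04,0,0.01,0,0,0,80,-0.04,0,0.01,0,0,0,80,-0.024,0.02,0.007,0,0,0,80,-0.008,0.04,0.003,0,0,0,80,0,0.035,0,0,0,0,80,0,0.02,0,0,0,0,80,0,0,0,0,0,0,80]

```text
time_s: 30.25
tool_pos: [0.4414, 0.0029, 0.2304]
eef_rot: [-90.3, -0.0, -90.3]
force: [-0.0, -0.2, 0.2]
finger_gap: 0.0684
```

Run:
```python
from h import *
st()
t,s=ccal()
crop(s,360,235,90,80,8,"s20.png")
```

```text
t 30.25 tcp [0.4414 0.0029 0.2304] gp [0.4405 0.0029 0.0754] rot [-9.030e+01 -1.000e-02 -9.034e+01] F [-0.  -0.2  0.2] M [ 0.01 -0.02 -0.02] gap 0.0684
```

View pics/s20.png

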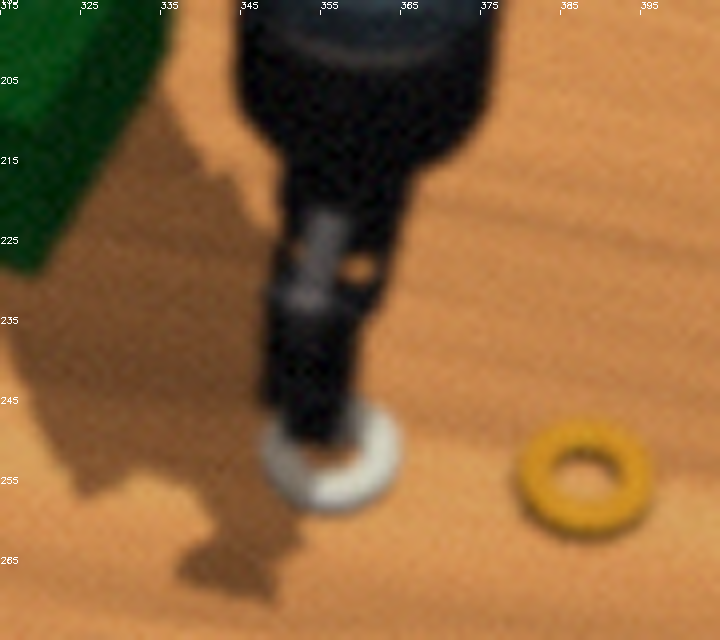

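Emit:
arm_command:
  rows: [-0.0015,0.01,0,0,0,0,80,0,0.02,0,0,0,0,80,0,0.012,0,0,0,0,80,0,0.008,0,0,0,0,80,0,0.004,0,0,0,0,80,0,0.002,0,0,0,0,80,0,0,0,0,0,0,80,0,0,0,0,0,0,80]

```text
time_s: 31.15
tool_pos: [0.4425, 0.0052, 0.177]
eef_rot: [-90.0, -0.0, -90.3]
force: [0.1, -0.3, 0.4]
finger_gap: 0.0685
```

Run:
```python
from h import *
st()
t,s=ccal()
crop(s,360,240,90,80,8,"s21.png")
```

```text
t 31.15 tcp [0.4425 0.0052 0.177 ] gp [0.4426 0.0052 0.022 ] rot [-89.97  -0.   -90.29] F [ 0.1 -0.3  0.4] M [-0.04  0.01 -0.01] gap 0.0685
```

View pics/s21.png

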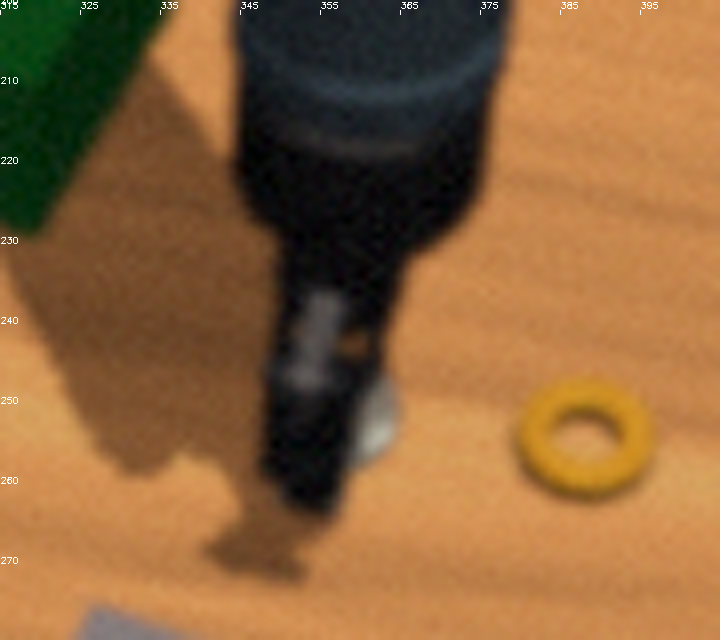

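Emit:
arm_command:
  rows: [0,0.003,0,0,0,0,80,0,0,0,0,0,0,40,0,0,0,0,0,0,30,0,0,0,0,0,0,30,0,0,0,0,0,0,30,0,0,0,0,0,0,30,0,0,0,0,0,0,30,0,0,0,0,0,0,30]
  newtons: 50

```text
time_s: 32.05
tool_pos: [0.4422, 0.0052, 0.1742]
eef_rot: [-90.0, -0.0, -90.3]
force: [-2.6, -0.4, 10.4]
finger_gap: 0.0431
```

Run:
```python
from h import *
st()
```

```text
t 32.05 tcp [0.4422 0.0052 0.1742] gp [0.4421 0.0051 0.0192] rot [-9.001e+01 -3.000e-02 -9.029e+01] F [-2.6 -0.4 10.4] M [-0.03  0.6  -0.06] gap 0.0431
```

Emit:
arm_command:
  rows: [0,-0.015,0,0,0,0,30,0,-0.04,0,0,0,0,30,0,-0.045,0,0,0,0,30,0,-0.045,0,0,0,0,30,0,-0.035,0.01,0,0,0,30,0,0,0.035,0,0,0,30,0,0,0.045,0,0,0,30,0,0,0.045,0,0,0,30]

```text
time_s: 32.85
tool_pos: [0.5785, 0.004, 0.3541]
eef_rot: [-90.0, -0.1, -90.3]
force: [0.7, -0.5, -0.5]
finger_gap: 0.043
```

Emit:
arm_command:
  rows: [0,0,0.035,0,0,0,30,-0.002,0,0.018,0,0,0,30,0,0,0.007,0,0,0,30,0,0,0,0,0,0,30,0,0,0,0,0,0,30,0,0,0,0,0,0,30,0,0,0,0,0,0,30,0,0,0,0,0,0,30]

```text
time_s: 33.65
tool_pos: [0.6369, 0.006, 0.3539]
eef_rot: [-90.0, -0.0, -90.3]
force: [0.3, -0.2, -0.6]
finger_gap: 0.0431
```

Run:
```python
from h import *
p,R,q=st()
t,s=ccal()
g=p+R@[0,.155,0]
b=np.array([.0036,-.0011,0]) # robot->cam
pts=np.r_[circ(g[0],g[1],g[2]-.0192,.022)+b,circ(.6375,.0072,.135,.005,10)+b]
crop(s,340,265,90,80,8,"s22.png",proj(s,pts))
```

```text
t 33.65 tcp [0.6369 0.006  0.3539] gp [0.6369 0.006  0.1989] rot [-9.000e+01 -2.000e-02 -9.029e+01] F [ 0.3 -0.2 -0.6] M [ 0.05 -0.04  0.05] gap 0.0431
```

View pics/s22.png

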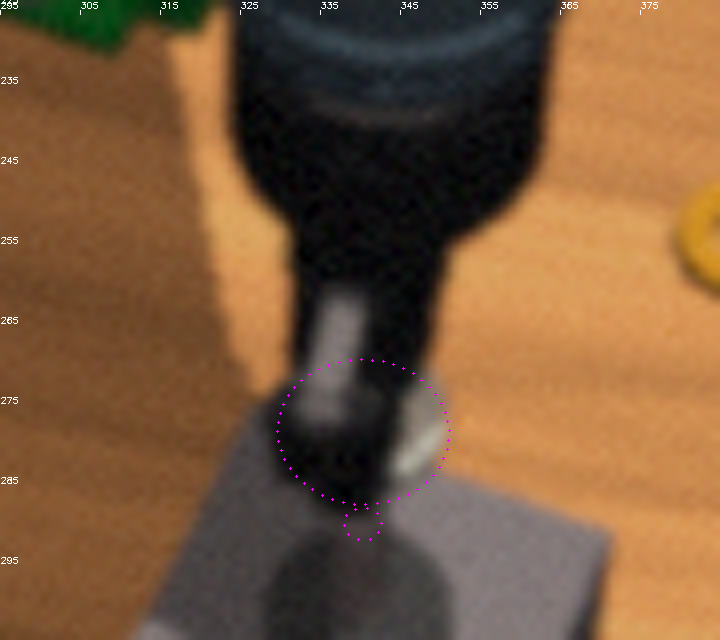

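Emit:
arm_command:
  rows: [-0.001,0.01,0.0005,0,0,0,30,0,0.015,0,0,0,0,30,0,0.012,0,0,0,0,30,0,0.008,0,0,0,0,30,0,0.008,0,0,0,0,30,0,0,0,0,0,0,30,0,0,0,0,0,0,30,0,0,0,0,0,0,30]

```text
time_s: 34.55
tool_pos: [0.6381, 0.0073, 0.3012]
eef_rot: [-89.9, 0.0, -90.3]
force: [0.5, 0.8, -0.8]
finger_gap: 0.0428
```

Run:
```python
from h import *
p,R,q=st()
t,s=ccal()
crop(s,340,275,90,80,8,"s23.png")
```

```text
t 34.55 tcp [0.6381 0.0073 0.3012] gp [0.6382 0.0073 0.1462] rot [-8.994e+01  1.000e-02 -9.029e+01] F [ 0.5  0.8 -0.8] M [ 0.01 -0.04 -0.02] gap 0.0428
```

View pics/s23.png

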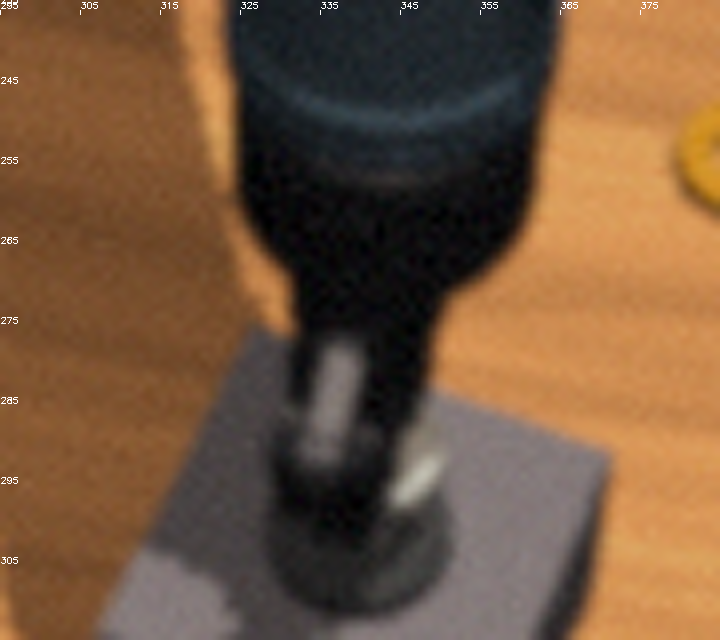

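Emit:
arm_command:
  rows: [0,0.006,0,0,0,0,30,0,0.008,0,0,0,0,30,0,0.008,0,0,0,0,30,0,0.007,0,0,0,0,30,0,0.004,0,0,0,0,30,0,0,0,0,0,0,30,0,0,0,0,0,0,30,0,0,0,0,0,0,30]

```text
time_s: 35.45
tool_pos: [0.638, 0.0072, 0.268]
eef_rot: [-90.0, 0.0, -90.3]
force: [-0.2, -0.6, 0.3]
finger_gap: 0.0431
```

Run:
```python
from h import *
p,R,q=st()
```

```text
t 35.45 tcp [0.638  0.0072 0.268 ] gp [0.6381 0.0072 0.113 ] rot [-89.96   0.   -90.29] F [-0.2 -0.6  0.3] M [0.02 0.03 0.04] gap 0.0431
```

Emit:
arm_command:
  rows: [0,0.002,0,0,0,0,30,0,0,0,0,0,0,30,0,0,0,0,0,0,70,0,0,0,0,0,0,75,0,0,0,0,0,0,75,0,0,0,0,0,0,75,0,-0.015,0,0,0,0,75,0,-0.035,0,0,0,0,75]

```text
time_s: 36.25
tool_pos: [0.6367, 0.0069, 0.3143]
eef_rot: [-90.3, -0.0, -90.3]
force: [0.5, 0.1, -0.2]
finger_gap: 0.0639
```

Emit:
arm_command:
  rows: [0,-0.04,0,0,0,0,80,0,-0.03,0,0,0,0,80,-0.01,0,-0.04,0,0,0,80,-0.02,0,-0.04,0,0,0,80,-0.02,0,-0.045,0,0,0,80,-0.015,0,-0.045,0,0,0,80,-0.01,0,-0.025,0,0,0,80,0,0,0,0,0,0,80]

```text
time_s: 37.05
tool_pos: [0.4401, 0.0848, 0.3867]
eef_rot: [-90.0, -0.1, -90.0]
force: [1.2, -0.4, 1.1]
finger_gap: 0.0683
```

Run:
```python
from h import *
p,R,q=st()
t,s=ccal()
crop(s,340,300,80,60,10,"s24.png");crop(t,285,165,80,60,10,"t24.png");cv2.imwrite("pics/t24f.png",t["img"])
crop(s,385,250,90,70,8,"s24r.png")
```

```text
t 37.05 tcp [0.4401 0.0848 0.3867] gp [0.44   0.0846 0.2317] rot [-9.002e+01 -9.000e-02 -9.005e+01] F [ 1.2 -0.4  1.1] M [-0.05 -0.07  0.  ] gap 0.0683
```

View pics/s24.png

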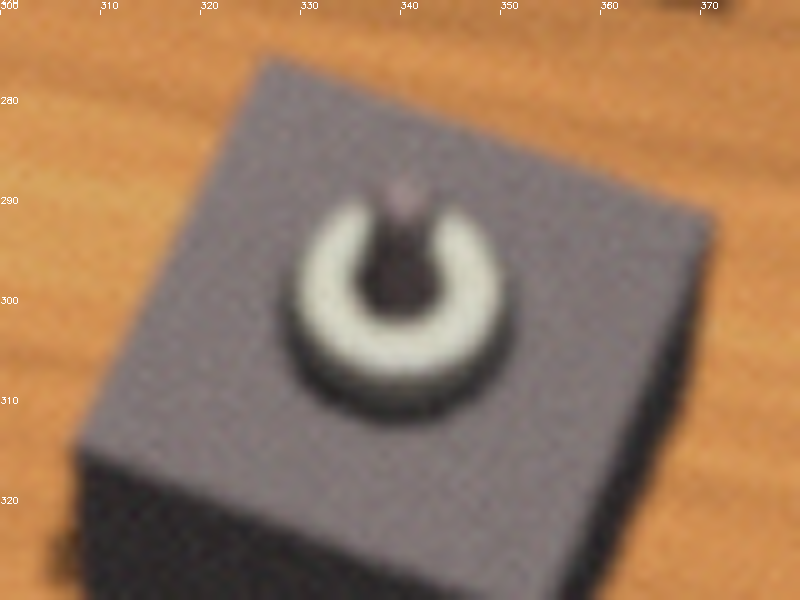

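View pics/t24f.png

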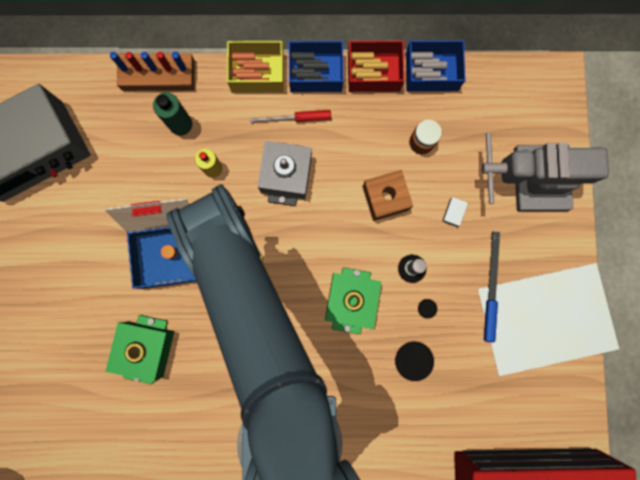

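View pics/s24r.png

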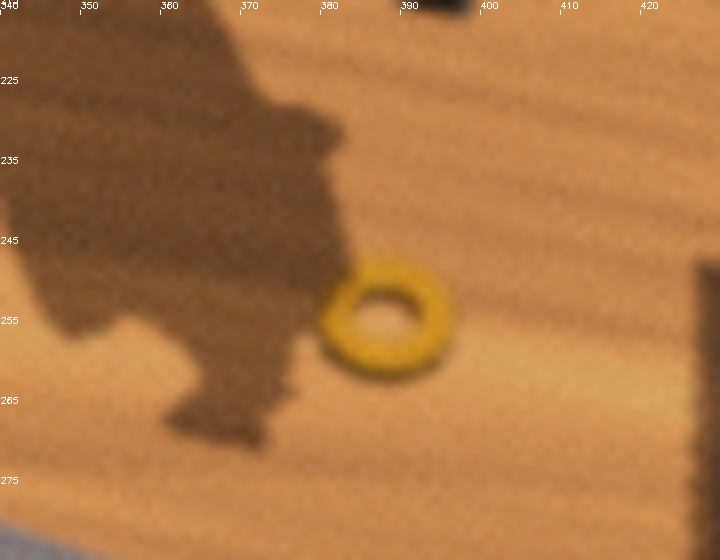

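Emit:
arm_command:
  rows: [0,0,-0.006,0,0,0,80,0,0.03,-0.003,0,0,0,80,0,0.045,0,0,0,0,80,0,0.045,0,0,0,0,80,0,0.035,0,0,0,0,80,0,0.02,0,0,0,0,80,0,0,0,0,0,0,80,0,0,0,0,0,0,80]

```text
time_s: 37.95
tool_pos: [0.4348, 0.0832, 0.2109]
eef_rot: [-90.0, 0.0, -90.3]
force: [0.0, 0.5, 0.8]
finger_gap: 0.0686
```

Run:
```python
from h import *
p,R,q=st()
t,s=ccal()
crop(s,385,240,90,70,8,"s25.png")
```

```text
t 37.95 tcp [0.4348 0.0832 0.2109] gp [0.4348 0.0832 0.0559] rot [-90.01   0.   -90.32] F [0.  0.5 0.8] M [0.04 0.03 0.01] gap 0.0686
```

View pics/s25.png

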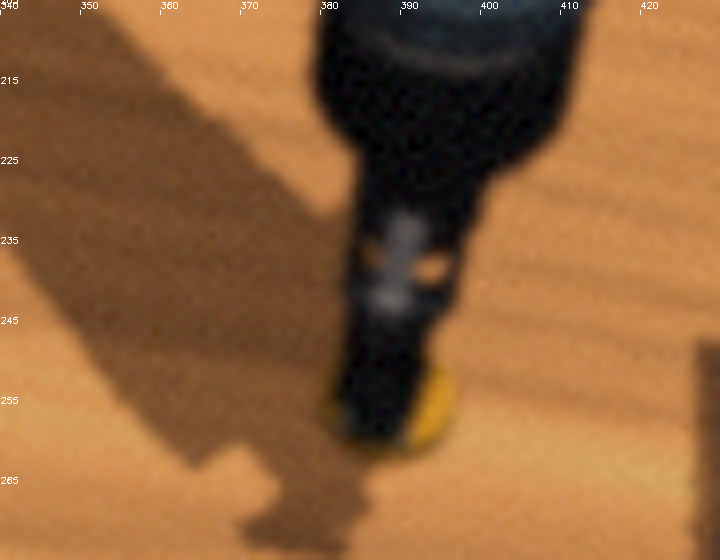

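Emit:
arm_command:
  rows: [0,0.014,-0.002,0,0,0,80,0,0.012,0,0,0,0,80,0,0.007,0,0,0,0,80,0,0.003,0,0,0,0,80,0,0.001,0,0,0,0,80,0,0,0,0,0,0,80,0,0,0,0,0,0,40,0,0,0,0,0,0,30]

```text
time_s: 38.85
tool_pos: [0.4323, 0.0833, 0.1743]
eef_rot: [-90.0, -0.0, -90.3]
force: [-4.6, -0.5, 21.5]
finger_gap: 0.0436
```

Emit:
arm_command:
  rows: [0,0,0,0,0,0,30,0,0,0,0,0,0,30,0,0,0,0,0,0,30,0,0,0,0,0,0,30,0,0,0,0,0,0,30,0,0,0,0,0,0,30,0,0,0,0,0,0,30,0,0,0,0,0,0,30]

```text
time_s: 39.65
tool_pos: [0.4322, 0.0833, 0.1745]
eef_rot: [-90.0, -0.0, -90.3]
force: [-2.3, 0.2, 12.5]
finger_gap: 0.0433
```

Run:
```python
from h import *
p,R,q=st()
```

```text
t 39.65 tcp [0.4322 0.0833 0.1745] gp [0.4323 0.0832 0.0195] rot [-8.996e+01 -3.000e-02 -9.027e+01] F [-2.3  0.2 12.5] M [-0.12  0.67  0.08] gap 0.0433
```

Emit:
arm_command:
  rows: [0,-0.015,0,0,0,0,30,0,-0.04,0,0,0,0,30,0,-0.045,0,0,0,0,30,0,-0.045,0,0,0,0,30,0.006,-0.035,0.015,0,0,0,30,0.014,0,0.035,0,0,0,30,0.016,0,0.045,0,0,0,30,0.016,0,0.045,0,0,0,30]

```text
time_s: 40.45
tool_pos: [0.5731, 0.0295, 0.3544]
eef_rot: [-90.0, -0.0, -90.3]
force: [0.6, 0.0, -0.5]
finger_gap: 0.0428
```

Emit:
arm_command:
  rows: [0.014,0,0.038,0,0,0,30,0.007,0,0.02,0,0,0,30,0.002,0,0.007,0,0,0,30,0,0,0,0,0,0,30,0,0,0,0,0,0,30,0,0,0,0,0,0,30,0,0,0,0,0,0,30,0,0,0,0,0,0,30]

```text
time_s: 41.25
tool_pos: [0.6364, 0.0075, 0.3539]
eef_rot: [-90.0, -0.0, -90.3]
force: [-0.5, -0.2, -1.5]
finger_gap: 0.0429
```

Run:
```python
from h import *
p,R,q=st()
t,s=ccal()
g=p+R@[0,.155,0]
b=np.array([.0036,-.0011,0])
pts=np.r_[circ(g[0],g[1],g[2]-.0195,.022)+b,circ(.6375,.0072,.135,.005,10)+b]
crop(s,340,265,90,80,8,"s26.png",proj(s,pts))
```

```text
t 41.25 tcp [0.6364 0.0075 0.3539] gp [0.6364 0.0074 0.1989] rot [-9.000e+01 -1.000e-02 -9.026e+01] F [-0.5 -0.2 -1.5] M [0.01 0.   0.07] gap 0.0429
```

View pics/s26.png

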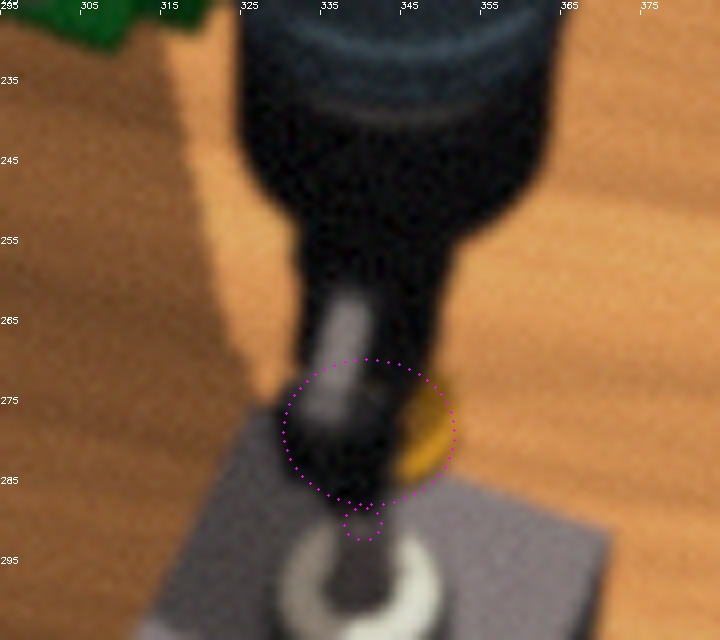

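Emit:
arm_command:
  rows: [0,0.01,0.0015,0,0,0,30,0,0.015,0,0,0,0,30,0,0.012,0,0,0,0,30,0,0.008,0,0,0,0,30,0,0.008,0,0,0,0,30,0,0,0,0,0,0,30,0,0,0,0,0,0,30,0,0,0,0,0,0,30]

```text
time_s: 42.15
tool_pos: [0.6386, 0.0073, 0.3013]
eef_rot: [-89.9, 0.0, -90.3]
force: [-0.4, 0.2, -1.5]
finger_gap: 0.0425
```

Run:
```python
from h import *
p,R,q=st()
```

```text
t 42.15 tcp [0.6386 0.0073 0.3013] gp [0.6388 0.0073 0.1463] rot [-8.994e+01  1.000e-02 -9.029e+01] F [-0.4  0.2 -1.5] M [-0.04 -0.02  0.01] gap 0.0425
```

Emit:
arm_command:
  rows: [0,0.006,0,0,0,0,30,0,0.008,0,0,0,0,30,0,0.006,0,0,0,0,30,0,0.002,0,0,0,0,30,0,0,0,0,0,0,30,0,0,0,0,0,0,30,0,0,0,0,0,0,60,0,0,0,0,0,0,75]

```text
time_s: 42.95
tool_pos: [0.6385, 0.0072, 0.2791]
eef_rot: [-90.0, 0.0, -90.3]
force: [0.1, -0.2, 0.2]
finger_gap: 0.0635
```

Emit:
arm_command:
  rows: [0,0,0,0,0,0,75,0,0,0,0,0,0,75,0,-0.015,0,0,0,0,75,0,-0.035,0,0,0,0,75,0,-0.045,0,0,0,0,75,0,-0.045,0,0,0,0,75,0,-0.03,0,0,0,0,40,0,0,0,0,0,0,20]

```text
time_s: 43.75
tool_pos: [0.6394, 0.0079, 0.4554]
eef_rot: [-89.4, 0.0, -90.3]
force: [0.2, -0.0, 0.5]
finger_gap: 0.0359
```

Run:
```python
from h import *
p,R,q=st()
t,s=ccal()
crop(s,340,290,80,60,10,"s27.png");cv2.imwrite("pics/s27f.png",s["img"])
```

```text
t 43.75 tcp [0.6394 0.0079 0.4554] gp [0.6409 0.0081 0.3004] rot [-8.943e+01  4.000e-02 -9.029e+01] F [ 0.2 -0.   0.5] M [-0.02 -0.01 -0.07] gap 0.0359
```

View pics/s27.png

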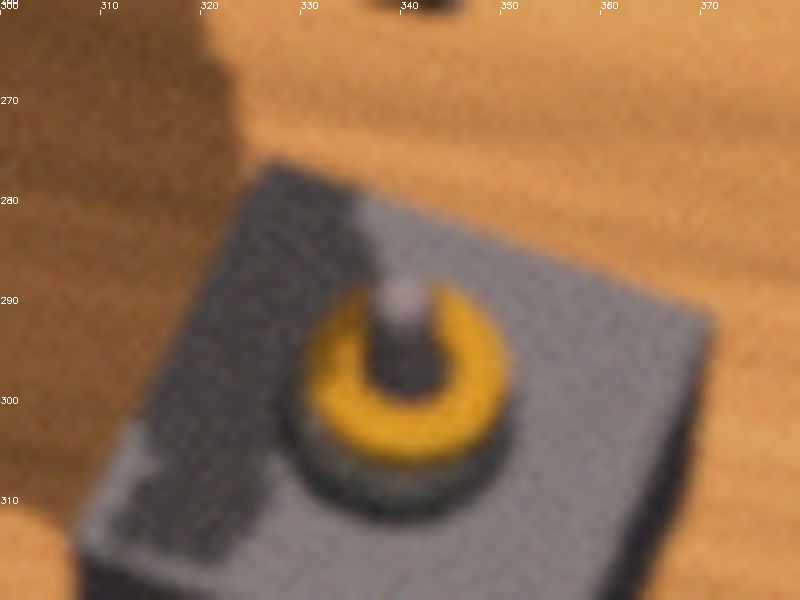

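View pics/s27f.png

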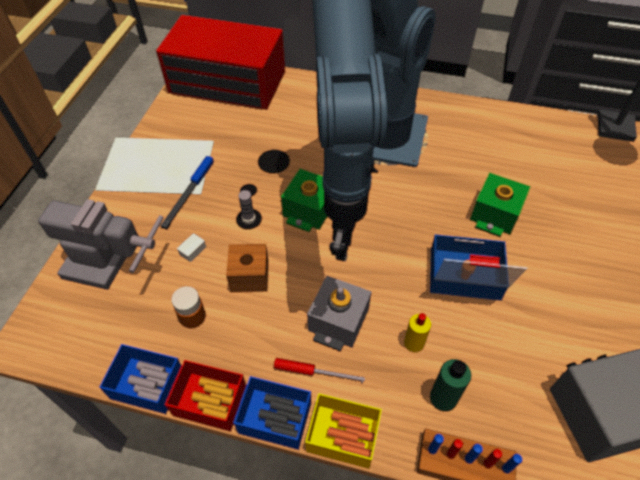

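Run:
```python
from h import *
t,s=ccal()
crop(t,165,240,130,100,6,"t28.png"); crop(s,475,265,130,100,6,"s28.png")
b=np.array([.0036,-.0011,0])
for a,c in(((105,209.5),(526.5,267.8)),((186.2,198.2),(442.8,259))): print(tri([t,s],[a,c])-b)
print(onz(t,206.5,159.5,.13)-b,onz(t,163,101,.17)-b)
```

```text
[0.52470898 0.3705999  0.1933176 ]
[0.54634875 0.20304143 0.19456883]
[0.64444193 0.17465997 0.13      ] [0.76385997 0.26140756 0.17      ]
```

View pics/t28.png

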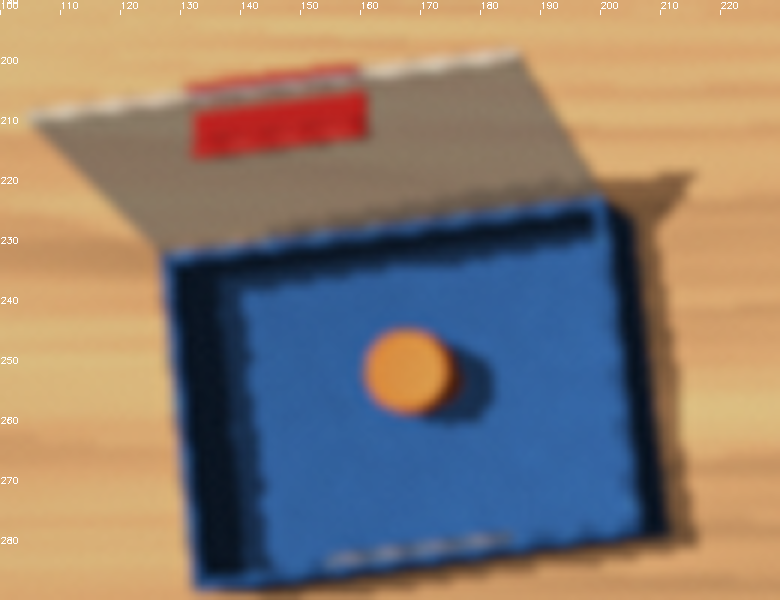

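View pics/s28.png

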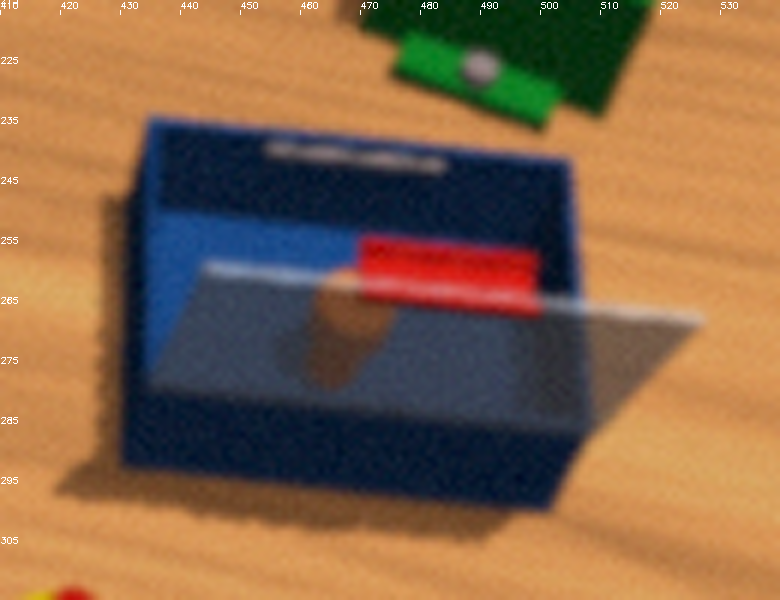

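Emit:
arm_command:
  rows: [-0.02,0,0,0,0,0,0,-0.04,0,-0.005,0,0,0,0,-0.047,0,-0.008,0,0,0,0,-0.047,0,-0.008,0,0,0,0,-0.047,0,-0.008,0,0,0,0,-0.043,0,-0.006,0,0,0,0,-0.026,0,-0.003,0,0,0,0,-0.01,0,0,0,0,0,0]

```text
time_s: 44.75
tool_pos: [0.5999, 0.2909, 0.4474]
eef_rot: [-90.2, 0.1, -90.0]
force: [-1.1, 0.2, -0.5]
finger_gap: 0.0001
```

Emit:
arm_command:
  rows: [0,0.01,0,0,0,0,0,0,0.03,0,0,0,0,0,0,0.035,0,0,0,0,0,0,0.03,0,0,0,0,0,0,0.02,0,0,0,0,0,0,0.01,0,0,0,0,0,0,0,0,0,0,0,0,0,0,0,0,0,0,0]

```text
time_s: 45.55
tool_pos: [0.6024, 0.2865, 0.3143]
eef_rot: [-89.9, 0.0, -90.4]
force: [0.5, -0.2, 0.8]
finger_gap: 0.0001
```

Run:
```python
from h import *
st()
s=cam("scene")
crop(s,475,250,130,100,6,"s29.png")
```

```text
t 45.55 tcp [0.6024 0.2865 0.3143] gp [0.6025 0.2865 0.1593] rot [-89.95   0.   -90.36] F [ 0.5 -0.2  0.8] M [-0.    0.01  0.03] gap 0.0001
```

View pics/s29.png

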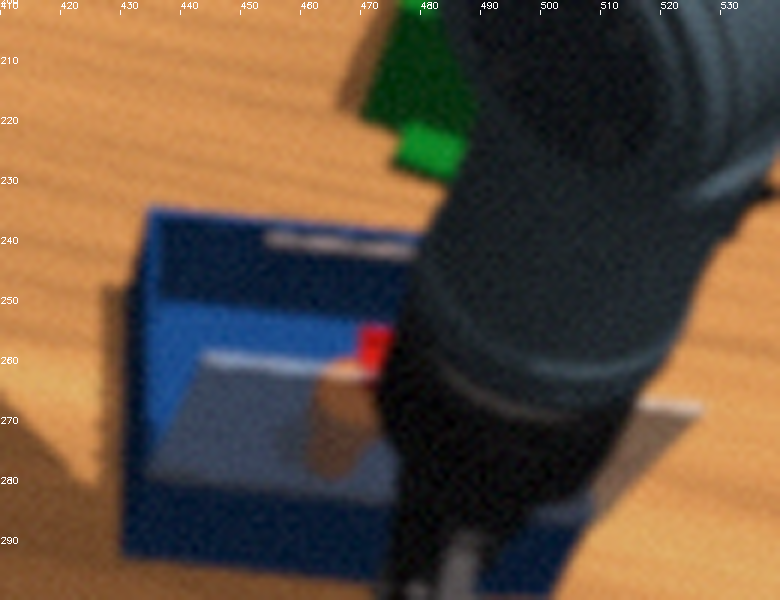

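Emit:
arm_command:
  rows: [0,0,-0.015,0,0,0,0,0,0,-0.022,0,0,0,0,0,0,-0.022,0,0,0,0,0,0,-0.022,0,0,0,0,0,0,-0.022,0,0,0,0,0,0,-0.022,0,0,0,0,0,0,-0.02,0,0,0,0,0,0,-0.015,0,0,0,0]

```text
time_s: 46.4
tool_pos: [0.4414, 0.2885, 0.3153]
eef_rot: [-89.8, 0.1, -90.3]
force: [-0.4, 0.8, 0.3]
finger_gap: 0.0001
```

Run:
```python
from h import *
st()
s=cam("scene")
crop(s,475,250,130,100,6,"s30.png")
```

```text
t 46.4 tcp [0.4414 0.2885 0.3153] gp [0.4419 0.2888 0.1603] rot [-8.982e+01  8.000e-02 -9.026e+01] F [-0.4  0.8  0.3] M [ 0.01 -0.22 -0.01] gap 0.0001
```

View pics/s30.png

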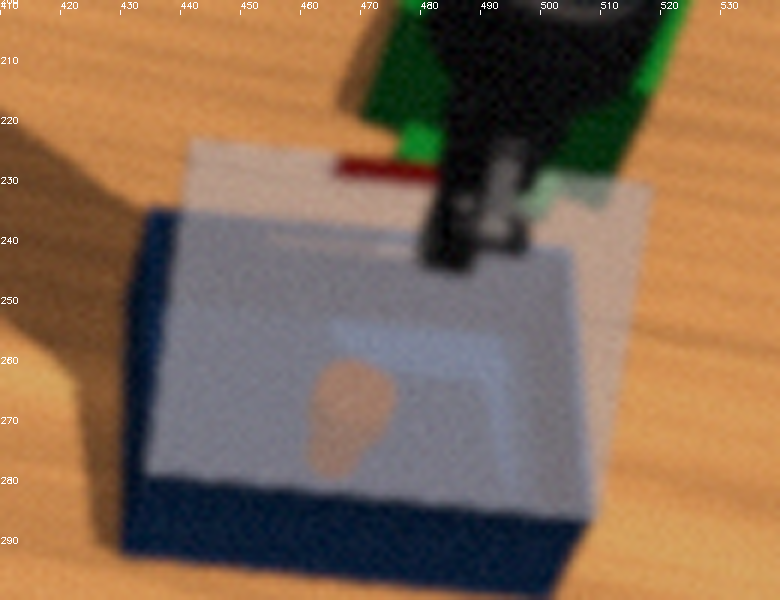

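Emit:
arm_command:
  rows: [0,0,-0.015,0,0,0,0,0,0,-0.01,0,0,0,0,0,-0.02,0,0,0,0,0,0,-0.03,0,0,0,0,0,0,0,-0.015,0,0,0,0,0.01,0,-0.015,0,0,0,0,0.01,0,-0.008,0,0,0,0,0,0,0,0,0,0,0]

```text
time_s: 47.25
tool_pos: [0.3778, 0.2671, 0.3634]
eef_rot: [-90.0, -0.1, -90.3]
force: [-0.1, 0.2, 0.5]
finger_gap: -0.0001
```

Emit:
arm_command:
  rows: [0,0,0,0,0,0,0,0,0,0,0,0,0,0,0,0,0,0,0,0,0,0,0,0,0,0,0,0,0,0,0,0,0,0,0,0,0,0,0,0,0,0,0,0,0,0,0,0,0,0,0,0,0,0,0,0]

```text
time_s: 48.05
tool_pos: [0.3786, 0.2685, 0.3637]
eef_rot: [-90.0, -0.0, -90.3]
force: [0.4, 0.1, 1.0]
finger_gap: -0.0
```

Run:
```python
from h import *
st()
s=cam("scene")
crop(s,475,250,130,100,6,"s31.png")
```

```text
t 48.05 tcp [0.3786 0.2685 0.3637] gp [0.3786 0.2685 0.2087] rot [-90.    -0.   -90.29] F [0.4 0.1 1. ] M [-0.03  0.01  0.  ] gap -0.0
```

View pics/s31.png

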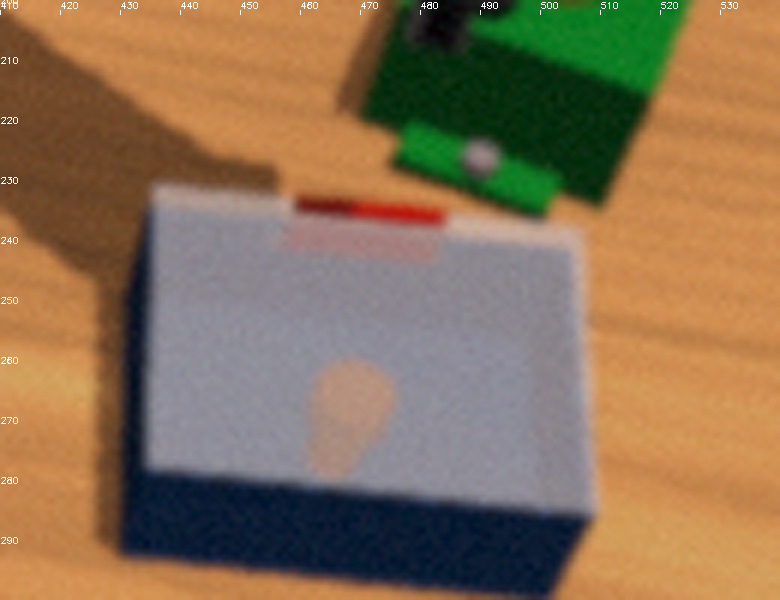

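Emit:
arm_command:
  rows: [0,0.02,0.003,0,0,0,0,0,0.035,0,0,0,0,0,0,0.03,0,0,0,0,0,0,0.015,0,0,0,0,0,0,0.006,0,0,0,0,0,0,0.003,0,0,0,0,0,0,0.003,0,0,0,0,0,0,0.003,0,0,0,0,0]

```text
time_s: 48.9
tool_pos: [0.3817, 0.2687, 0.2493]
eef_rot: [-89.9, 0.0, -90.3]
force: [-0.7, 0.4, 1.2]
finger_gap: -0.0001
```

Run:
```python
from h import *
st()
s=cam("scene")
crop(s,475,250,130,100,6,"s32.png")
```

```text
t 48.9 tcp [0.3817 0.2687 0.2493] gp [0.3818 0.2688 0.0943] rot [-8.995e+01  3.000e-02 -9.029e+01] F [-0.7  0.4  1.2] M [-0.04  0.25  0.01] gap -0.0001
```

View pics/s32.png

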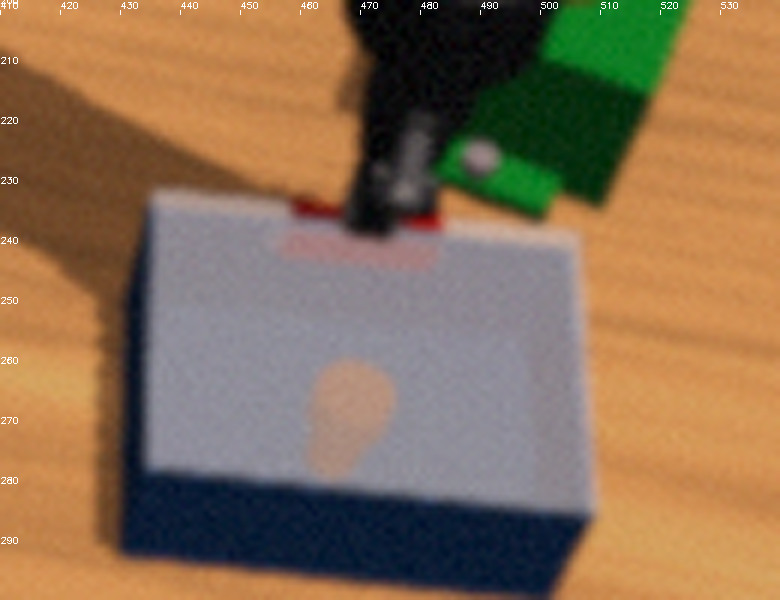

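Just touching. Press slowly.

Emit:
arm_command:
  rows: [0,0.002,0,0,0,0,0,0,0.002,0,0,0,0,0,0,0.002,0,0,0,0,0,0,0.002,0,0,0,0,0,0,0.001,0,0,0,0,0,0,0.001,0,0,0,0,0,0,0,0,0,0,0,0,0,0,0,0,0,0,0]

```text
time_s: 49.75
tool_pos: [0.3816, 0.269, 0.2419]
eef_rot: [-89.8, -0.1, -90.3]
force: [-10.4, -9.6, 52.4]
finger_gap: -0.0002
```

Run:
```python
from h import *
st()
```

```text
t 49.75 tcp [0.3816 0.269  0.2419] gp [0.382  0.2687 0.0869] rot [-89.84  -0.13 -90.27] F [-10.4  -9.6  52.4] M [-2.18  2.37 -0.01] gap -0.0002
```

Emit:
arm_command:
  rows: [0,-0.004,0,0,0,0,0,0,-0.01,0,0,0,0,0,0,-0.03,0,0,0,0,0,0,-0.04,0,0,0,0,0,0,-0.045,0,0,0,0,0,0,-0.045,0,0,0,0,0,0.03,0,0,0,0,0,0,0.04,0,0,0,0,0,0]

```text
time_s: 50.55
tool_pos: [0.3814, 0.1993, 0.4144]
eef_rot: [-89.8, 0.1, -90.1]
force: [0.6, -0.6, -0.5]
finger_gap: -0.0003
```

Emit:
arm_command:
  rows: [0.045,0,0,0,0,0,0,0.048,0,0,0,0,0,0,0.048,0,0,0,0,0,0,0.048,0,0,0,0,0,0,0.04,0,0,0,0,0,0,0.02,0,0,0,0,0,0,0,0,0,0,0,0,0,0,0,0,0,0,0,0]

```text
time_s: 51.35
tool_pos: [0.38, -0.0502, 0.4128]
eef_rot: [-90.0, 0.0, -90.3]
force: [1.3, 0.5, 0.3]
finger_gap: -0.0003
```

Run:
```python
from h import *
st()
t,s=ccal()
crop(s,475,250,130,100,6,"s33.png");cv2.imwrite("pics/s33f.png",s["img"]);cv2.imwrite("pics/t33f.png",t["img"])
crop(t,165,250,130,100,6,"t33.png")
```

```text
t 51.35 tcp [ 0.38   -0.0502  0.4128] gp [ 0.38   -0.0502  0.2578] rot [-8.999e+01  3.000e-02 -9.032e+01] F [1.3 0.5 0.3] M [ 0.02 -0.03  0.01] gap -0.0003
```

View pics/s33.png

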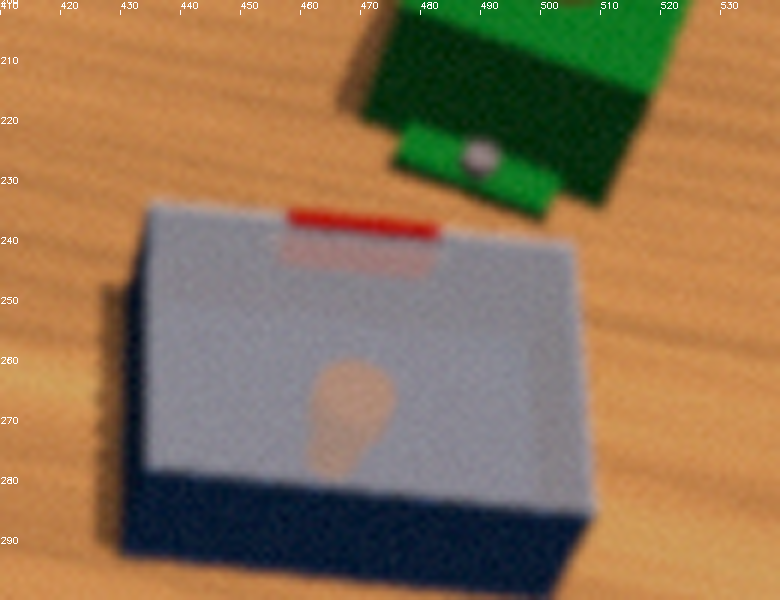

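View pics/t33.png

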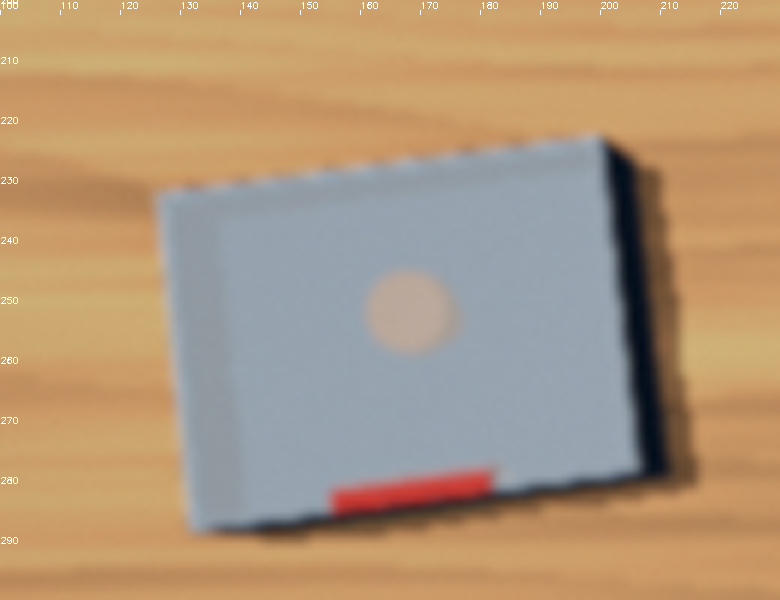

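View pics/s33f.png

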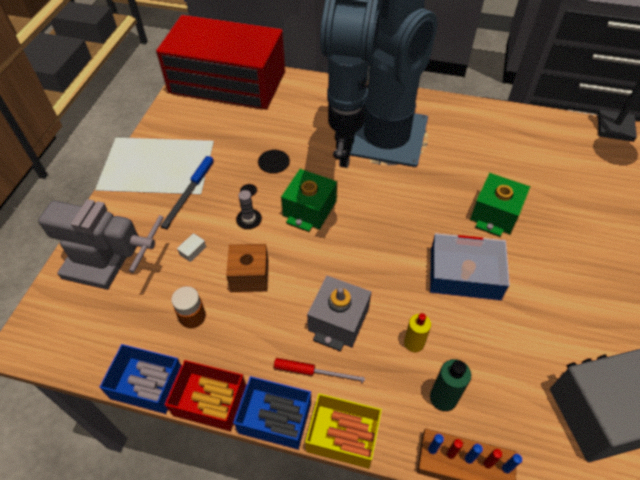

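View pics/t33f.png

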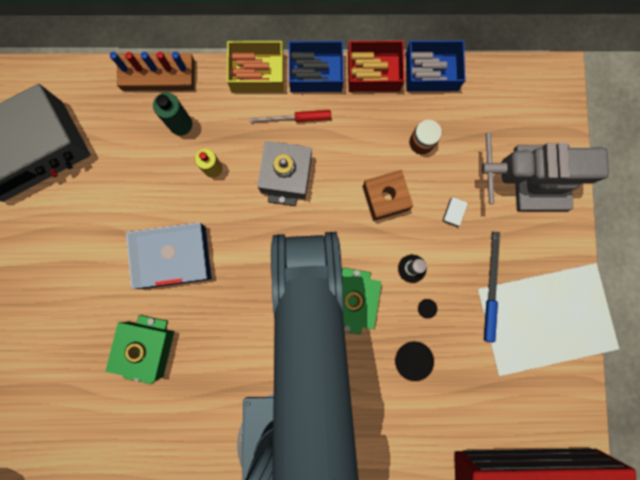

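Run:
```python
from h import *
t,s=ccal()
b=np.array([.0036,-.0011,0])
for z in(.069,.079): print(proj(s,np.array([.3755,.268,z])+b))
crop(s,475,245,60,45,13,"s34.png"); crop(s,340,290,60,45,13,"s34b.png")
```

```text
[[469.31800128 237.31113979]]
[[470.23677181 234.82942273]]
```

View pics/s34.png

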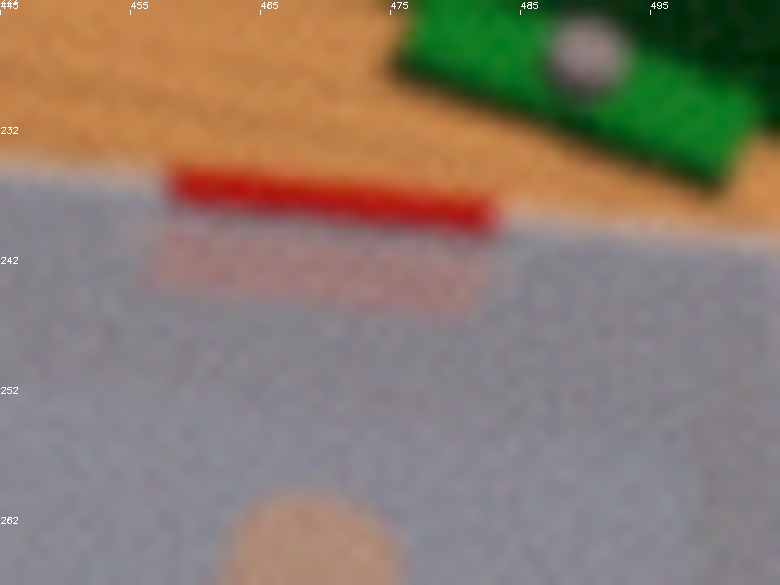

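View pics/s34b.png

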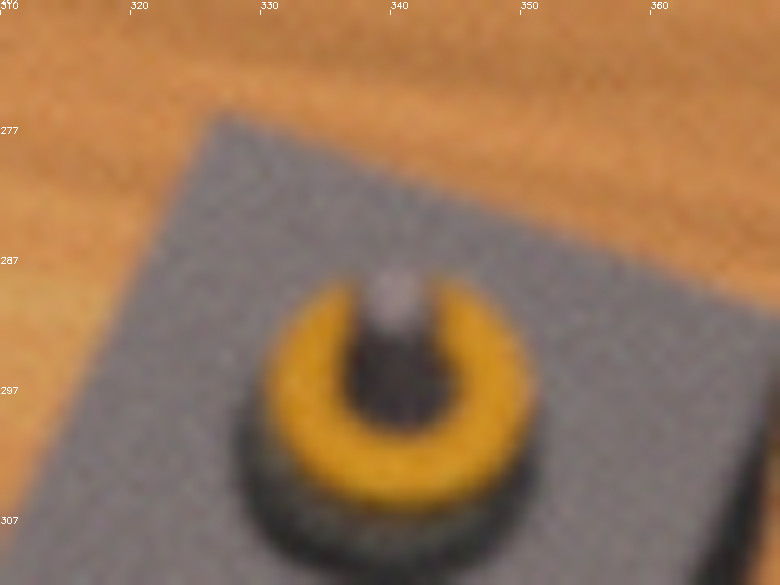

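Run:
```python
from rig import bot
print(bot.job_done())
```

```text
the job is handed in; nothing more can be done
None
```

The job is done and handed in at about 51.5 s, and every step was carried out. One reading, while pressing the flap shut, may count against it.

- **Plug and arbor:** The dust plug stands in the blue case. I set the arbor in the grey holder, let go, and drove it down with the foot of the tapping bar. It stopped moving under about 33 N of push, and no brass sleeve shows under the flange in the last close views.
- **Rings:** Only two rings were on the bench, aluminium and brass. I saw no others in either camera. Both lie flat in one stack on the post, aluminium below and brass on top.
- **Tapping bar:** It stands upright near the centre of its middle-sized mat. I put it back before threading the rings rather than after, because the gripper had to be free for them.
- **Flap:** It is shut over the plug. After I let go, its free edge stayed about 2.3–2.6 pixels lower than when it was ajar, against about 2.5 expected for fully shut, so the tab appears latched.

- **Force overshoot:** While pressing the flap, the closed fingertips reached about 52 N at the wrist before I backed off. That is below the 120 N wrist limit but above 40 N. The 40 N rule names the arm and the gripper's body, so I am not sure it applies to fingertips.
- **Flap nudge:** The open flap ended up leaning a little further back around when I put the plug in, probably from a brush by the gripper. It did no harm.
- **Camera offset:** The two cameras disagreed by several millimetres at first. I corrected the positions using known heights and contact with the arm.

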